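Lay the blank down and set the sanding float on it

TASK

Get the limewood blank ready for flatting: first tip it over against the near edge of the carving board so that it lies on its side on the board. Then ease the blue-handled sanding float off its barbed hook without forcing it, and lay it, abrasive side down and handle up, centred on the blank's upper face and in line with it. Do not drop the float, and leave the red-handled float hanging and the gouge, mallet and tin where they are.

Things in the scene. Friction and masses are not known exactly. Their poses are not given: they have to be found in the camera images.
- rack: Fixed tool rail: wood bar 350 wide, 22 deep, 50 high, underside 210 above the bench, on two uprights (252 high, at y = +-160) with flat feet 170 long. Origin on the bench under the middle of the bar's front face; z up, y along the bar. The front looks along -x, roughly to the robot; yaw varies. Two equal barbed hooks stand out of the front at y = +-70.
- hook_left (a point): Root of the +y hook on the bar's front face; axes as the rack's. 6 mm wire in one upright plane. In mm out from the face (-x) and up: level shank (0,0) to the bend (34,0), then a 36 mm prong rising outward, bent by use anywhere from 42 to 74 deg from level (unmeasured: feel for it); at its tip two barbs of 4 mm wire, 8 long, slant back at 45 deg to it, one up, one down, like an arrow 15 mm across.
- hook_right (a point): Root of the -y hook, 220 above the bench, same kind. To free a float: raise it off the shank (17 mm up, the slot's lower end meets the shank from below), tilt it about as much as the prong rises (foot swinging out, handle turning up; well under that it jams) so the slot looks along the prong, and back it out and up along the prong, 3 to 4 mm clear of the barbs above and below.
- blue_float_grip (a point): In the handle of the blue sanding float (0.13 kg, loose, hangs on either hook). Blue handle block 24 wide (y), 50 high (z), standing 36 out of the base's front (-x); the point is mid-width, mid-height, 5 short of the handle's end, 50 above the float's foot. Hanging: z up, -x out from the rail. The hook tip is just above: come from the front, tilted 45 deg.
- blue_float_base (a point): Centre of the float's plywood base: 60 wide (y), 140 high (z), 16 thick (x), black abrasive on the back (+x). From the grip point: 39 along +x, 20 along +z. The hanging slot, 18 wide (y) x 23 high (z), goes through the base with its centre 42 above this point (62 above the grip point). Laid abrasive down, x points down.
- red_float_base (a point): Centre of the base of a like float with a red handle, hanging on the other hook. To be left hanging.
- board: Plywood carving board, fixed to the bench: 260 (x) x 200 (y) x 12 mm thick. Origin at the centre of its underside, z up; its near edge, towards the robot, is at x = -130 mm and is the stop for the blank's foot. Its place and yaw vary.
- blank_center (a point): Centre of the limewood blank, 90 x 90 x 170 mm (x, y, z), 0.66 kg, loose, too wide to grip. Stands on end on the bench (z up), 2 to 8 mm in front of the board's near edge, nearly square to it, x towards the board. Pushed high towards the board, its foot meets the edge and it topples onto the board: then z lies along the board, x points down, its top face 102 mm above the bench.
- gouge: Carving gouge lying on the bench, about 230 mm long, 24 mm high, white handle; origin under the ferrule. To be left alone.
- mallet: Round dark wood carving mallet standing on its head, 94 mm across, 235 mm high; origin at the centre of its underside. To be left alone.
- tin: Small aluminium wax tin, 64 mm across, 55 mm high; origin at the centre of its underside. To be left alone.
There are look-alikes about, which are no part of the job. Leave any purple look-alike of the part that bears blue_float_grip alone.

How it is judged (in metres and radians):
On the way, in this order (a step that is already met when the one before it is completed fails the run):
1. the blank lies on its side on the carving board (angle between blank_center's own x axis and vertical above 3.04 rad and x of blank_center in the frame of board between -0.1 and 0.06 m and z of blank_center in the frame of board below 0.064 m), for 0.2 s.
2. the blue float is off its hook and carried clear of the rack (distance between blue_float_base and hook_left above 0.16 m and distance between blue_float_base and hook_right above 0.16 m and height (world z) of blue_float_base above 0.09 m), for 0.1 s.
At the end, for the whole second after the job is handed in: The blank lies on its side on the board; the blue float lies flat on its upper face, handle up, centred within 15 mm both ways and in line within 0.17 rad; released and still; the red float still hangs, and it and the gouge, mallet and tin are within 30 mm of their places (all of step 1 and y of blank_center in the frame of board between -0.065 and 0.065 m and angle between blue_float_base's own x axis and vertical above 3.04 rad and angle between the z axis of blue_float_base and the z axis of blank_center, either way round below 0.17 rad and x of blue_float_base in the frame of blank_center between -0.058 and -0.049 m and y of blue_float_base in the frame of blank_center between -0.015 and 0.015 m and z of blue_float_base in the frame of blank_center between -0.015 and 0.015 m and distance of each of red_float_base, gouge, mallet, tin from where it was at the start of the episode below 0.03 m); the robot touches nothing.
It fails at once if the blue float dropped to the bench (height (world z) of blue_float_base below 0.07 m).
It fails at once if the red float knocked off its hook or shoved (distance of red_float_base from where it was at the start of the episode above 0.05 m).
It fails at once if the gouge, mallet or tin pushed away or toppled (distance of any of gouge, mallet, tin from where it was at the start of the episode above 0.04 m or angle between mallet's own z axis and vertical above 0.5 rad).
It fails at once if the blue float forced against the hook (contact force between blue_float and rack above 15 N).
It also fails if it takes over 66 s, if anything falls off the work surface, if the arm or the gripper's body presses on something with over 40 N, if the wrist force passes 120 N, or if a joint passes its speed limit or range.

ROBOT

A 6-joint arm with a two-finger parallel gripper is mounted at the origin on the work surface. World frame = base frame: x ahead of the robot, y to its left, z up, the work surface at z = 0. Lengths are in m, angles in degrees, forces in N, time in s.
With the tool pointing down it reaches from about 0.35 to 0.875 m from the base axis. Payload 4.2 kg.
Tool frame: the origin (TCP) lies midway between the tips of the shut fingers; the grasp point (between the pads) lies 19 mm behind it; y points along the fingers, x is the direction in which the jaws open and shut, and the axes are right-handed (so a half turn about y gives the same grasp; the last joint's range is limited). The gripper opens to 87 mm and grips with 3 to 60 N. Pads are 19 mm wide; open, the fingers measure 117 mm over their backs; the gripper's body (75 mm by 190 mm) begins 51 mm behind the grasp point.
Start: joints at [87.067, 22.042, 0.453, 0, -68.411, -14.817], TCP at [0.191, 0.595, 0.197] pointing down, gripper open.
Joint ranges: [-179.83, 179.83], [-69.29, 118.12], [-61.27, 80.66], [-181.25, 117.63], [-171.15, -9.14], [-177.46, 177.46]. Speed limits (degrees/s): [159.86, 159.86, 180, 180, 180, 180].

INTERFACE

Orientations are given as a 3x3 rotation matrix whose columns are the frame's x, y, z axes.
In Python, from station import * gives the robot as it stands.
- The arm moves only by the tool jog_arm, never from a script. Its argument "series" is a list of rows, each a list of 3 entries, a list of its own where there are three numbers: the shift along the tool's x, y, z in m, then the turn, a rotation vector about the tool's x, y, z in degrees, then the finger opening in m, from 0 to 0.087. A call has 1 to 10 rows; each row shifts and turns the commanded pose from where the row before left it, along the tool's axes as they then stand; what a row does not reach is not made up. A row lasts 1/8 s, in which the tool goes at most 62.5 mm and 10.7 degrees, less where a joint would pass 70% of its speed; a pose out of reach is approached as far as the arm can. A call is refused whole if a number of a shift passes 0.0625 or a number of a turn 10.7, either way. A call with a gripper value outside its range is refused whole. The fingers move at their own pace and stop on an object; the grip force is fixed at half the most. Time passes only in rows, so rows that do not move let the fingers close. It gives the time, the measured TCP pose, the force and the opening at its end, in the units of the state.
- sense(): the state, without advancing time (a new reading comes with each control period).
- capture(name): name is "side" or "top"; returns the picture (400x640x3 uint8, red, green, blue); there is no depth.
- camera_info(name): a dict with "fx", "fy", "cx", "cy" (pixels), "k1" (the pictures are not rectified: a ray, as slopes to the right and down, at radius r is drawn at 1 + k1 r^2 times it, then the intrinsics apply), "rvec" (rotation vector, rad) and "tvec" (3), from world to camera coordinates, as OpenCV has them. Camera axes: x right, y down, z forward; pixel columns grow to the right and rows downward; lengths in m; the calibration is good to about 2 mm. A picture is of the moment at which its call begins. camera_info takes no time and is no camera call.
- finish_job(): hands the job in, once; it reports no verdict.
The state is a dict: "time_s": time; "joints": joint angles; "joint_velocities": joint speeds; "effort": joint torques, N m; "tcp_pos": TCP position; "ee_rot": TCP orientation; "wrist_force": force on the tool from outside, world axes, zero at the start; "moment": the same for the moment, N m; "gripper_width": opening from 0.0 (shut) to 1.0 (fully open).
Only numpy, scipy, OpenCV 4.12 (cv2) and the standard library are available. Lean on these libraries where they do the work, as an engineer would, in place of code of your own. Each camera call takes 0.05 s, during which the arm holds its last target. There are 200 camera calls.

## Working session

There is one attempt and no reset: what is moved stays moved. The work goes in short steps, Python scripts to look and compute and a tool call to move; the robot and the scene stay as the last step left them, time stands still between calls to the robot, and variables do not carry over. Pictures are saved under pics/ and viewed, about 8 in all and at most 12, crops included, and the job is handed in when it is done.

Besides the shell and the picture viewer there is one more tool, called after "Emit:" as a command line: name --argument value ..., lists and objects as JSON in quotes. jog_arm: Moves the arm, as the interface text tells. Its arguments: {"type":"object","properties":{"series":{"type":"array","items":{"type":"array"}}},"required":["series"]}

```bash
ls; mkdir -p pics; python3 - <<'E'
from station import *
import cv2
for n in("side","top"):
    im=capture(n); cv2.imwrite(f"pics/{n}0.png",cv2.cvtColor(im,cv2.COLOR_RGB2BGR)); print(n,camera_info(n))
print(sense())
E
```

```text
pics
side {'fx': 416.90098379976473, 'fy': 416.90098379976473, 'cx': 322.1212653112317, 'cy': 198.28507049204674, 'k1': -0.07765109533338126, 'rvec': array([ 2.36018532, -0.54157125,  0.22119818]), 'tvec': array([-0.5618576 ,  0.24783793,  1.16533478])}
top {'fx': 407.36878979859756, 'fy': 407.36878979859756, 'cx': 316.2524512065424, 'cy': 201.2542116997588, 'k1': 0.020784096080204113, 'rvec': array([ 2.15672742, -2.1028111 ,  0.23183571]), 'tvec': array([-0.09336413,  0.60426581,  1.44805556])}
{'time_s': 0.1, 'joints': array([ 8.70651627e+01,  2.20858383e+01,  3.87346502e-01, -2.42633735e-02,
       -6.84117245e+01, -1.48161460e+01]), 'joint_velocities': array([ 0.02124023, -0.21114139,  0.20856107,  0.04811192,  0.05503129,
       -0.06552106]), 'effort': array([-5.45475432e-04, -3.91690028e+01,  1.87935823e+01,  4.23191652e+00,
        1.34914948e-02, -6.82796053e-05]), 'tcp_pos': array([0.1903666 , 0.59468095, 0.19577544]), 'ee_rot': array([[-3.05028912e-01, -4.91742117e-04,  9.52342964e-01],
       [-9.52341073e-01, -1.90092061e-03, -3.05029288e-01],
       [ 1.96032412e-03, -9.99998072e-01,  1.11529530e-04]]), 'wrist_force': array([0.49538063, 0.76334275, 0.00574364]), 'moment': array([ 0.02953971, -0.02297433,  0.00656537]), 'gripper_width': 1.0004532036505502}
```

View pics/side0.png

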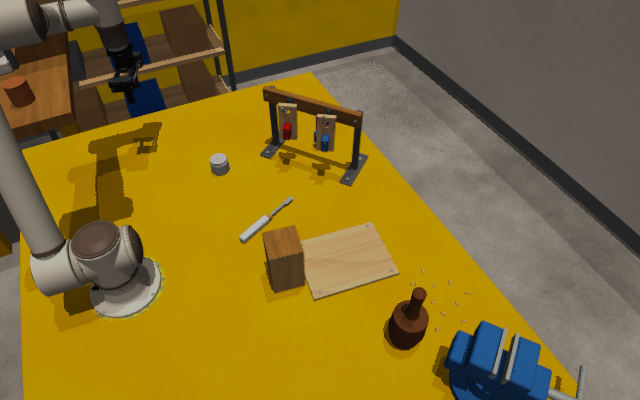

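View pics/top0.png

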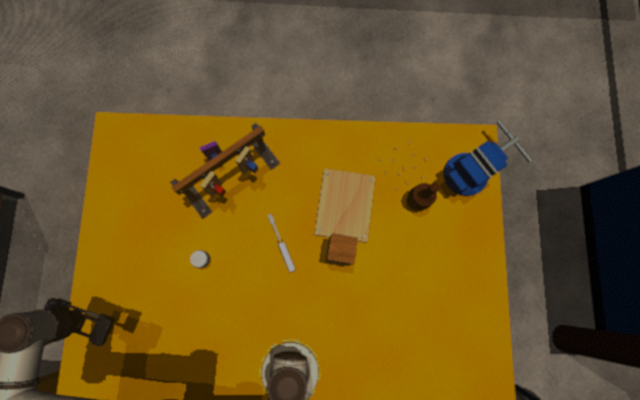

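The side view shows the blank at (284,258) before the board at (350,260), and the rack with red (287,130) and blue (325,143) handles. In the top view blue hangs on the right (-y) hook at about (251,165), and a purple look-alike lies behind the rack at (210,150).

```bash
cat > h.py <<'E'
import numpy as np, cv2
from station import *
I={n:camera_info(n) for n in("side","top")}
def KD(n):
    i=I[n]; return np.array([[i['fx'],0,i['cx']],[0,i['fy'],i['cy']],[0,0,1]]),np.array([i['k1'],0,0,0,0.])
def proj(n,P):
    K,D=KD(n); return cv2.projectPoints(np.atleast_2d(np.float64(P)),I[n]['rvec'],I[n]['tvec'],K,D)[0][:,0]
def ray(n,p):
    K,D=KD(n); u=cv2.undistortPoints(np.float64([[p]]),K,D)[0,0]
    R=cv2.Rodrigues(I[n]['rvec'])[0]; d=R.T@[*u,1]; return -R.T@I[n]['tvec'],d/np.linalg.norm(d)
def plane(n,p,z):
    c,d=ray(n,p); return c+d*(z-c[2])/d[2]
def tri(ps,pt):
    c1,d1=ray("side",ps);c2,d2=ray("top",pt)
    s=np.linalg.lstsq(np.c_[d1,-d2],c2-c1,rcond=None)[0]
    a,b=c1+s[0]*d1,c2+s[1]*d2; return (a+b)/2,np.linalg.norm(a-b)
def hsv(im,lo,hi): return cv2.inRange(cv2.cvtColor(im,cv2.COLOR_RGB2HSV),lo,hi)
E
python3 - <<'E'
import cv2,numpy as np
s=cv2.imread("pics/side0.png");t=cv2.imread("pics/top0.png")
def crop(im,x,y,w,h,k): return cv2.resize(im[y:y+h,x:x+w],None,fx=k,fy=k,interpolation=cv2.INTER_CUBIC)
a=crop(s,255,80,130,110,6);cv2.imwrite("pics/c_rack_side.png",a[:600,:800])
A=crop(t,165,115,130,110,3);B=crop(t,305,160,130,110,3);C=crop(s,255,215,150,90,5)
o=np.zeros((330+270,800,3),np.uint8);o[:330,:390]=A;o[:330,400:790]=B
C=crop(s,255,215,150,90,3);o[330:600,:450]=C
cv2.imwrite("pics/c_mix.png",o)
E
```

```text
(no output)
```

View pics/c_rack_side.png

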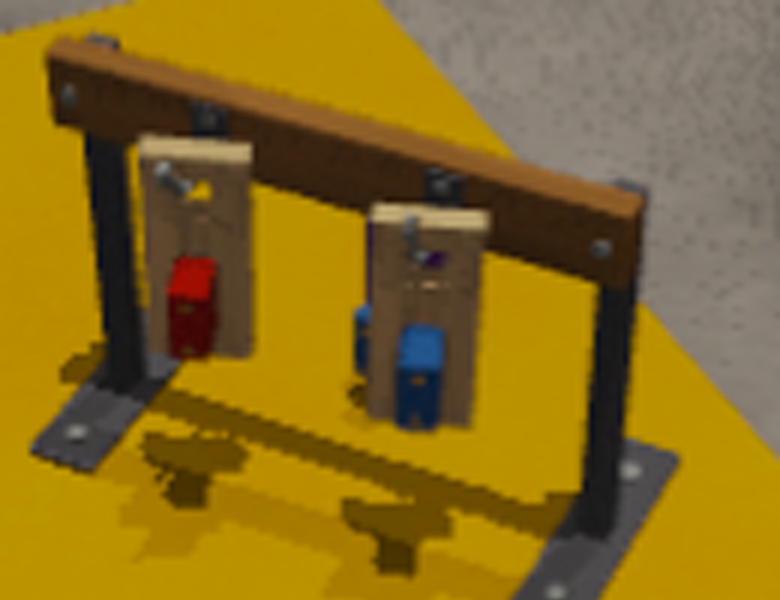

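View pics/c_mix.png

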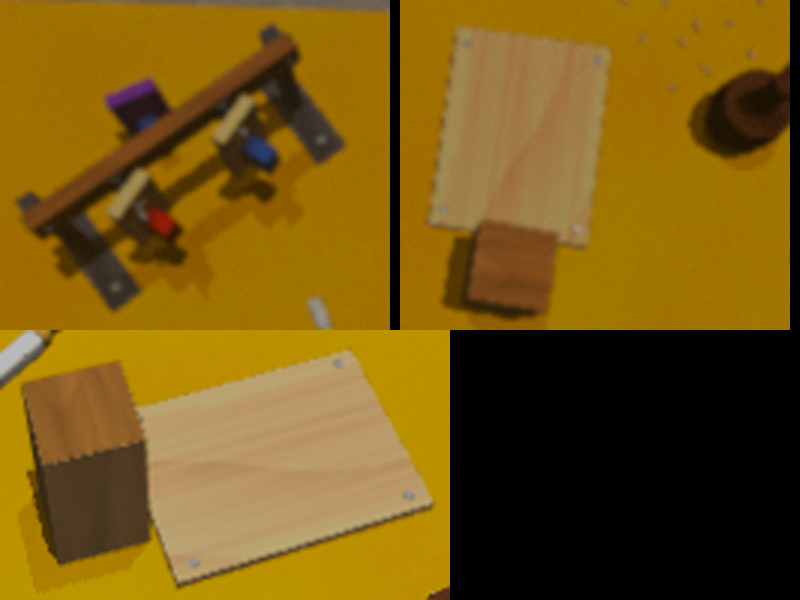

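The rack crops show the bar ends, the blue handle front top at about crop (420,340), and the hook tip at (410,230). The mixed crop shows the board corners and the blank's top face in both views, clear enough to cast rays.

```bash
cat > m.py <<'E'
from h import *
np.set_printoptions(precision=4,suppress=True)
A=lambda x,y:(x/3+165-.33,y/3+115-.33); B=lambda x,y:((x-400)/3+305-.33,y/3+160-.33); C=lambda x,y:(x/3+255-.33,(y-330)/3+215-.33); S=lambda x,y:(x/6+255-.4,y/6+80-.4)
print("bar front top: L/R",plane("top",A(38,230),.26),plane("top",A(298,50),.26))
print("bar back top",plane("top",A(22,208),.26),plane("top",A(283,35),.26))
print("bar side front L/R",plane("side",S(50,58),.26),plane("side",S(635,218),.26))
print("bar side back",plane("side",S(60,38),.26),plane("side",S(645,192),.26))
print("board top");
for p in [(457,28),(609,47),(586,246),(430,223)]: print(plane("top",B(*p),.012))
print("board side");
for p in [(350,350),(432,505),(180,578)]: print(plane("side",C(*p),.012))
print("blank top");
for p in [(480,220),(557,233),(548,315),(468,303)]: print(plane("top",B(*p),.17))
print("blank side");
for p in [(120,362),(145,440),(45,463),(22,382)]: print(plane("side",C(*p),.17))
print("blue handle top front edge L,R (side, z .145?)",plane("side",S(399,362),.145),plane("side",S(441,365),.145))
print("blue base top front edge", plane("side",S(370,222),.235),plane("side",S(488,230),.235))
for n in("side","top"):
    im=capture(n); m=hsv(im,(104,120,40),(125,255,255)); N,l,st,c=cv2.connectedComponentsWithStats(m)
    for k in range(1,N):
        if st[k,4]>8 : print(n,st[k],c[k])
E
python3 m.py
```

```text
bar front top: L/R [0.5869 0.3686 0.26  ] [0.7972 0.1038 0.26  ]
bar back top [0.6103 0.3875 0.26  ] [0.814  0.1211 0.26  ]
bar side front L/R [0.5847 0.3672 0.26  ] [0.8038 0.1027 0.26  ]
bar side back [0.5966 0.3834 0.26  ] [0.8195 0.1198 0.26  ]
board top
[ 0.7442 -0.1049  0.012 ]
[ 0.7246 -0.3022  0.012 ]
[ 0.4664 -0.2721  0.012 ]
[ 0.4902 -0.076   0.012 ]
board side
[ 0.7459 -0.1078  0.012 ]
[ 0.72   -0.3063  0.012 ]
[ 0.47   -0.2712  0.012 ]
blank top
[ 0.477  -0.1292  0.17  ]
[ 0.4646 -0.2161  0.17  ]
[ 0.3731 -0.2063  0.17  ]
[ 0.3842 -0.1173  0.17  ]
blank side
[ 0.4769 -0.1346  0.17  ]
[ 0.4626 -0.2198  0.17  ]
[ 0.3785 -0.2052  0.17  ]
[ 0.3911 -0.1181  0.17  ]
blue handle top front edge L,R (side, z .145?) [0.7055 0.1745 0.145 ] [0.7253 0.1624 0.145 ]
blue base top front edge [0.694  0.1874 0.235 ] [0.747  0.1548 0.235 ]
side [125  23  25  41 453] [136.872  40.649]
side [110  56   6  15  32] [112.5625  62.9375]
side [125  79  41  39 940] [146.0777  99.0287]
side [321 134   8  17 103] [324.4272 141.6505]
side [ 444  321  107   79 5425] [494.9801 367.9543]
top [480 142  27  28 428] [494.1238 154.7991]
top [445 154  43  41 958] [466.3977 173.6232]
top [248 161   8   8  42] [251.1905 164.8095]
```

```bash
cat > plan.py <<'E'
import numpy as np, sys
from scipy.spatial.transform import Rotation as Ro, Slerp
def rows(p0,R0,wps,opening,ms=.045,mr=9):
    """wps: list of (pos,Rot 3x3). prints rows"""
    out=[];p=np.array(p0);R=Ro.from_matrix(R0)
    for q,Q in wps:
        q=np.array(q);Q=Ro.from_matrix(Q)
        a=np.degrees((R.inv()*Q).magnitude());n=int(np.ceil(max(np.linalg.norm(q-p)/ms,a/mr,1)))
        ps,Rs=p,R
        for k in range(1,n+1):
            tp=ps+(q-ps)*k/n; TR=Rs*Ro.from_rotvec((Rs.inv()*Q).as_rotvec()*k/n)
            s=np.round(R.inv().apply(tp-p),4); w=np.round(np.degrees((R.inv()*TR).as_rotvec()),1)
            p=p+R.apply(s);R=R*Ro.from_rotvec(np.radians(w)); out.append([(s+0.).tolist(),(w+0.).tolist(),opening])
    for i in range(0,len(out),10): print(str(out[i:i+10]).replace(" ",""))
    return p,R.as_matrix()
def down(yz): # tool down, z axis yaw deg
    a=np.radians(yz); z=np.array([np.cos(a),np.sin(a),0]);y=np.array([0,0,-1.]);return np.c_[np.cross(y,z),y,z]
E
python3 - <<'E'
from station import *; from plan import *
s=sense(); w=[]
for t in np.linspace(0,1,9)[1:]:
    a=np.radians(72.3+t*(-24.5-72.3)); r=.625+(.38-.625)*t
    w.append(([r*np.cos(a),r*np.sin(a),.26],down(-17.8-79.2*t)))
w.append(([.346,-.158,.146],down(-97)))
print(rows(s['tcp_pos'],s['ee_rot'],w,0.0))
E
```

```text
[[[0.0109,-0.016,0.031],[0.0,2.5,0.0],0.0],[[0.0094,-0.0159,0.0315],[0.0,2.5,0.0],0.0],[[0.0082,-0.016,0.0318],[0.0,2.5,0.1],0.0],[[0.0066,-0.016,0.0322],[0.0,2.4,0.0],0.0],[[0.0159,0.0,0.0388],[0.0,3.3,0.0],0.0],[[0.0136,0.0,0.0397],[0.0,3.3,0.0],0.0],[[0.0113,0.0,0.0404],[0.0,3.3,0.0],0.0],[[0.0169,0.0,0.0361],[0.0,3.3,0.0],0.0],[[0.0148,0.0,0.037],[0.0,3.3,0.0],0.0],[[0.0127,0.0,0.0377],[0.0,3.3,0.0],0.0]]
[[[0.0178,0.0,0.0333],[0.0,3.3,0.0],0.0],[[0.0159,0.0,0.0343],[0.0,3.3,0.0],0.0],[[0.0139,0.0,0.0351],[0.0,3.3,0.0],0.0],[[0.0186,0.0,0.0305],[0.0,3.3,0.0],0.0],[[0.0168,0.0,0.0315],[0.0,3.3,0.0],0.0],[[0.0149,0.0,0.0325],[0.0,3.3,0.0],0.0],[[0.0191,0.0,0.0277],[0.0,3.3,0.0],0.0],[[0.0174,0.0,0.0288],[0.0,3.3,0.0],0.0],[[0.0158,0.0,0.0297],[0.0,3.3,0.0],0.0],[[0.0194,0.0,0.0249],[0.0,3.3,0.0],0.0]]
[[[0.018,-0.0001,0.026],[0.0,3.3,0.0],0.0],[[0.0164,0.0,0.027],[0.0,3.3,0.0],0.0],[[0.0294,0.0,0.0332],[0.0,5.0,0.0],0.0],[[0.0264,0.0,0.0357],[0.0,4.9,0.0],0.0],[[-0.0001,0.038,0.0001],[0.0,0.0,0.0],0.0],[[-0.0001,0.038,0.0002],[0.0,0.0,0.0],0.0],[[0.0,0.038,0.0001],[0.0,0.0,0.0],0.0]]
(array([ 0.34597337, -0.15795062,  0.14597463]), array([[-9.92647874e-01,  4.44668642e-04, -1.21037186e-01],
       [ 1.21037312e-01,  2.67231389e-04, -9.92647922e-01],
       [-4.09054469e-04, -9.99999865e-01, -3.19088167e-04]]))
```

Emit:
jog_arm --series '[[[0.011,-0.016,0.031],[0,2.5,0],0],[[0.009,-0.016,0.0315],[0,2.5,0],0],[[0.008,-0.016,0.032],[0,2.5,0],0],[[0.007,-0.016,0.032],[0,2.4,0],0],[[0.016,0,0.039],[0,3.3,0],0],[[0.0135,0,0.04],[0,3.3,0],0],[[0.0115,0,0.0405],[0,3.3,0],0],[[0.017,0,0.036],[0,3.3,0],0],[[0.015,0,0.037],[0,3.3,0],0],[[0.0125,0,0.038],[0,3.3,0],0]]'

```text
time_s: 1.45
tcp_pos: [0.4322, 0.3118, 0.2606]
ee_rot: [[-0.738, -0.0, 0.675], [-0.675, -0.0, -0.738], [0.0, -1.0, -0.0]]
wrist_force: [-0.7, -0.3, -0.1]
gripper_width: 0.022
```

Emit:
jog_arm --series '[[[0.018,0,0.033],[0,3.3,0],0],[[0.016,0,0.034],[0,3.3,0],0],[[0.014,0,0.035],[0,3.3,0],0],[[0.0185,0,0.0305],[0,3.3,0],0],[[0.017,0,0.0315],[0,3.3,0],0],[[0.015,0,0.0325],[0,3.3,0],0],[[0.019,0,0.0275],[0,3.3,0],0],[[0.0175,0,0.029],[0,3.3,0],0],[[0.016,0,0.0295],[0,3.3,0],0],[[0.0195,0,0.025],[0,3.3,0],0]]'

```text
time_s: 2.7
tcp_pos: [0.4268, -0.0321, 0.2606]
ee_rot: [[-0.987, -0.0, 0.164], [-0.164, -0.0, -0.987], [0.0, -1.0, 0.0]]
wrist_force: [-0.2, 0.1, -0.3]
gripper_width: 0.004
```

Emit:
jog_arm --series '[[[0.018,0,0.026],[0,3.3,0],0],[[0.0165,0,0.027],[0,3.3,0],0],[[0.0295,0,0.033],[0,5,0],0],[[0.0265,0,0.0355],[0,5,0],0],[[0,0,0],[0,0,0],0],[[0,0,0],[0,0,0],0]]'

```text
time_s: 3.45
tcp_pos: [0.3449, -0.1572, 0.2609]
ee_rot: [[-0.992, 0.001, -0.123], [0.123, 0.0, -0.992], [-0.001, -1.0, -0.0]]
wrist_force: [1.1, 0.4, -0.9]
gripper_width: 0.003
```

Emit:
jog_arm --series '[[[0,0.04,0],[0,0,0],0],[[0,0.04,0],[0,0,0],0],[[0,0.035,0],[0,0,0],0],[[-0.01,0,0],[0,0,0],0],[[-0.01,0,0],[0,0,0],0],[[-0.01,0,0],[0,0,0],0],[[-0.01,0,0],[0,0,0],0],[[-0.01,0,0],[0,0,0],0]]'

```text
time_s: 4.45
tcp_pos: [0.3955, -0.1635, 0.1462]
ee_rot: [[-0.992, 0.001, -0.123], [0.123, -0.0, -0.992], [-0.001, -1.0, -0.0]]
wrist_force: [-1.1, 0.3, -0.8]
gripper_width: 0.007
```

Emit:
jog_arm --series '[[[-0.01,0,0],[0,0,0],0],[[-0.01,0,0],[0,0,0],0],[[-0.01,0,0],[0,0,0],0],[[-0.01,0,0],[0,0,0],0],[[-0.01,0,0],[0,0,0],0],[[-0.005,0,0],[0,0,0],0],[[0,0,0],[0,0,0],0],[[0,0,0],[0,0,0],0],[[0,0,0],[0,0,0],0],[[0,0,0],[0,0,0],0]]'

```text
time_s: 5.7
tcp_pos: [0.4489, -0.1701, 0.1459]
ee_rot: [[-0.992, 0.0, -0.123], [0.123, 0.0, -0.992], [-0.0, -1.0, -0.0]]
wrist_force: [0.7, 0.4, -0.1]
gripper_width: 0.009
```

```bash
python3 - <<'E'
from h import *
s=capture("side");t=capture("top")
def crop(im,x,y,w,h,k): return cv2.resize(im[y:y+h,x:x+w],None,fx=k,fy=k,interpolation=cv2.INTER_CUBIC)
o=np.zeros((600,800,3),np.uint8);o[:300,:500]=crop(s,240,205,167,100,3)[:300,:500];o[300:,:390]=crop(t,305,160,130,100,3)
cv2.imwrite("pics/p1.png",o[...,::-1])
E
```

```text
(no output)
```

View pics/p1.png

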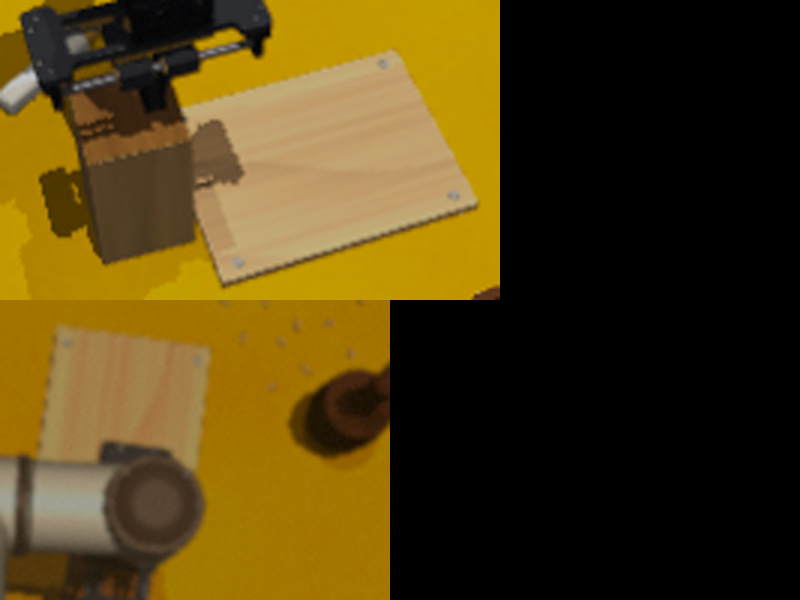

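The picture shows the blank leaning partway, held against the finger with its foot at the board edge (front foot corner at crop (192,240)). It has not fallen yet, so I keep pushing.

Emit:
jog_arm --series '[[[-0.01,0,0],[0,0,0],0],[[-0.01,0,0],[0,0,0],0],[[-0.01,0,0],[0,0,0],0],[[-0.01,0,0],[0,0,0],0],[[0,0,0],[0,0,0],0]]'

```text
time_s: 6.42
tcp_pos: [0.4895, -0.1752, 0.1454]
ee_rot: [[-0.992, -0.0, -0.123], [0.123, -0.0, -0.992], [0.0, -1.0, 0.0]]
wrist_force: [0.1, 0.5, -0.3]
gripper_width: 0.004
```

```bash
python3 - <<'E'
from h import *
s=capture("side")
def crop(im,x,y,w,h,k): return cv2.resize(im[y:y+h,x:x+w],None,fx=k,fy=k,interpolation=cv2.INTER_CUBIC)
o=np.zeros((600,500,3),np.uint8);o[:300,:500]=crop(s,240,205,167,100,3)[:300,:500]
I2=crop(s,255,80,83,50,6)[:300,:498];o[300:,:498]=I2
cv2.imwrite("pics/p2.png",o[...,::-1]);print(sense()['wrist_force'])
E
```

```text
[-1.09608796  0.44970236 -0.68123521]
```

View pics/p2.png

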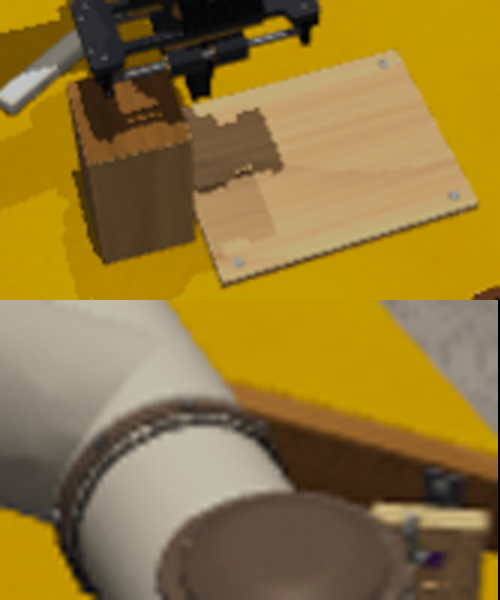

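```bash
python3 - <<'E'
from h import *
s=sense();print(s['tcp_pos'],s['time_s'],s['joints']); p=s['tcp_pos']
print(proj("side",[p,p+[0,0,.05],p+[0,0,.07]]),proj("top",[p]))
# blank verticals: bottom corner px
for q in [(195,243),(105,263)]: print(plane("side",(q[0]/3+240-.33,q[1]/3+205-.33),0))
c=capture("side"); cv2.imwrite("pics/x.png",cv2.resize(c[200:300,230:400],None,fx=4,fy=4,interpolation=cv2.INTER_CUBIC)[...,::-1])
E
```

```text
[ 0.4888462  -0.17506121  0.14542868] 6.475 [-1.78336306e+00  1.44248464e+01 -1.86164099e+01 -7.55293090e-03
 -5.69999583e+01 -5.27026289e+00]
[[305.31218768 240.44888086]
 [304.91494784 228.83481864]
 [304.74869399 223.95475323]] [[344.26156845 230.73952095]]
[ 0.46310744 -0.21982702  0.        ]
[ 0.37875774 -0.20296897  0.        ]
```

View pics/x.png

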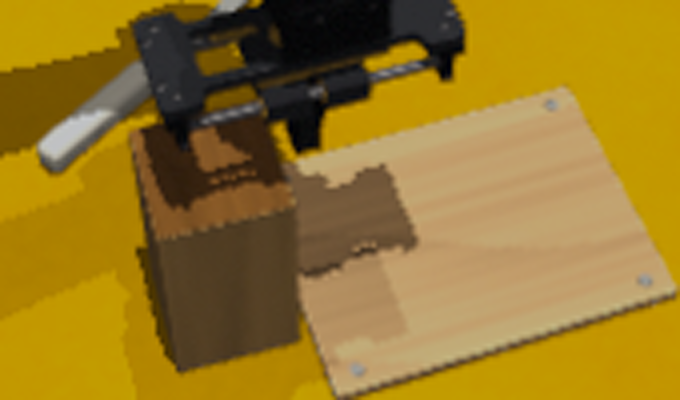

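```bash
python3 - <<'E'
from station import *; from plan import *
s=sense(); R=s['ee_rot']; p=s['tcp_pos']
print(rows(p,R,[(p+[0,0,.06],R),([.347,-.158,.205],down(-7)),([.347,-.158,.128],down(-7))],0.0,ms=.04,mr=9.5))
E
```

```text
[[[0.0,-0.03,0.0],[0.0,0.0,0.0],0.0],[[0.0,-0.03,0.0],[0.0,0.0,0.0],0.0],[[0.0143,0.0001,0.0],[0.0,-9.0,0.0],0.0],[[0.0141,0.0,-0.0021],[0.0,-9.0,0.0],0.0],[[0.0135,0.0001,-0.0044],[0.0,-9.0,0.0],0.0],[[0.0128,0.0,-0.0064],[0.0,-9.0,0.0],0.0],[[0.0115,0.0001,-0.0084],[0.0,-9.0,0.0],0.0],[[0.0102,0.0001,-0.01],[0.0,-9.0,0.0],0.0],[[0.0084,0.0,-0.0115],[0.0,-9.0,0.0],0.0],[[0.0065,0.0001,-0.0127],[0.0,-9.0,0.0],0.0]]
[[[0.0044,0.0001,-0.0135],[0.0,-9.1,0.0],0.0],[[0.0023,0.0,-0.0141],[0.0,-9.0,0.0],0.0],[[0.0,0.0385,0.0],[0.0,0.0,0.0],0.0],[[0.0,0.0385,0.0],[0.0,0.0,0.0],0.0]]
(array([ 0.34697665, -0.15800287,  0.128015  ]), array([[-1.21144754e-01, -7.26551634e-04,  9.92634586e-01],
       [-9.92634849e-01,  1.64141425e-04, -1.21144666e-01],
       [-7.49146008e-05, -9.99999723e-01, -7.41085344e-04]]))
```

Emit:
jog_arm --series '[[[0,-0.03,0],[0,0,0],0],[[0,-0.03,0],[0,0,0],0],[[0.0145,0,0],[0,-9,0],0],[[0.014,0,-0.002],[0,-9,0],0],[[0.0135,0,-0.0045],[0,-9,0],0],[[0.013,0,-0.0065],[0,-9,0],0],[[0.0115,0,-0.0085],[0,-9,0],0],[[0.01,0,-0.01],[0,-9,0],0],[[0.0085,0,-0.0115],[0,-9,0],0],[[0.0065,0,-0.0125],[0,-9,0],0]]'

```text
time_s: 7.78
tcp_pos: [0.3743, -0.1613, 0.2058]
ee_rot: [[-0.419, 0.0, 0.908], [-0.908, 0.0, -0.419], [-0.0, -1.0, 0.0]]
wrist_force: [0.2, -0.3, 0.6]
gripper_width: 0.001
```

Emit:
jog_arm --series '[[[0.0045,0,-0.0135],[0,-9,0],0],[[0.0025,0,-0.014],[0,-9,0],0],[[0,0.038,0],[0,0,0],0],[[0,0.038,0],[0,0,0],0],[[0,0,0],[0,0,0],0]]'

```text
time_s: 8.4
tcp_pos: [0.3444, -0.1582, 0.128]
ee_rot: [[-0.123, -0.006, 0.992], [-0.992, 0.0, -0.123], [0.0, -1.0, -0.006]]
wrist_force: [0.4, -0.1, -0.6]
gripper_width: 0.006
```

Emit:
jog_arm --series '[[[0,0,0.01],[0,0,0],0],[[0,0,0.01],[0,0,0],0],[[0,0,0.01],[0,0,0],0],[[0,0,0.005],[0,0,0],0]]'

```text
time_s: 8.9
tcp_pos: [0.382, -0.1627, 0.13]
ee_rot: [[-0.123, -0.001, 0.992], [-0.992, -0.0, -0.123], [0.0, -1.0, -0.001]]
wrist_force: [-3.3, -0.1, 2.5]
gripper_width: 0.006
```

Emit:
jog_arm --series '[[[0,0,0.008],[0,0,0],0],[[0,0,0.008],[0,0,0],0],[[0,0,0.008],[0,0,0],0],[[0,0,0.008],[0,0,0],0]]'

```text
time_s: 9.4
tcp_pos: [0.4146, -0.1666, 0.1299]
ee_rot: [[-0.123, 0.001, 0.992], [-0.992, -0.0, -0.123], [0.0, -1.0, 0.001]]
wrist_force: [-1.3, -0.5, 2.3]
gripper_width: 0.007
```

Emit:
jog_arm --series '[[[0,0,0.008],[0,0,0],0],[[0,0,0.008],[0,0,0],0],[[0,0,0.008],[0,0,0],0],[[0,0,0.008],[0,0,0],0],[[0,0,0.008],[0,0,0],0]]'

```text
time_s: 10.02
tcp_pos: [0.4539, -0.1714, 0.1297]
ee_rot: [[-0.123, 0.0, 0.992], [-0.992, 0.0, -0.123], [-0.0, -1.0, 0.0]]
wrist_force: [0.7, 0.2, 0.5]
gripper_width: 0.003
```

```bash
cat > g.py <<'E'
from h import *; from plan import *
np.set_printoptions(precision=4,suppress=True)
A=lambda x,y:(x/3+165-.33,y/3+115-.33); S=lambda x,y:(x/6+255-.4,y/6+80-.4)
def tool(yaw,pitch): # fingers pitch deg below horizontal, heading yaw; x = -yf
    a,b=np.radians([yaw,pitch]); h=np.array([np.cos(a),np.sin(a),0]); z=np.array([0,0,1.])
    y=np.cos(b)*h-np.sin(b)*z; x=-np.cross(z,h); return np.c_[x,y,np.cross(x,y)]
E
python3 - <<'E'
from g import *
print("handle front-top edge side",plane("side",S(399,361),.1745),plane("side",S(441,365),.1745),"top",plane("top",A(275,160),.17))
print("handle bottom front",plane("side",S(397,425),.1245),plane("side",S(436,430),.1245))
print("base bottom", plane("side",S(370,420),.0995),plane("side",S(470,427),.0995))
print("base top side",plane("side",S(370,222),.2395),plane("side",S(488,230),.2395))
print("base top back edge side",plane("side",S(373,204),.2395),plane("side",S(490,210),.2395))
print("base top topview",[plane("top",A(*q),.2395) for q in[(215,138),(245,93),(255,103),(228,147)]])
print("hook tip side at .245..255", plane("side",S(410,220),.25), plane("side",S(160,168),.25))
s=sense(); print(s['joints'],s['wrist_force'])
E
```

```text
handle front-top edge side [0.6903 0.1439 0.1745] [0.709  0.1314 0.1745] top [0.6964 0.1346 0.17  ]
handle bottom front [0.692  0.149  0.1245] [0.7095 0.1361 0.1245]
base bottom [0.6927 0.1846 0.0995] [0.7409 0.1551 0.0995]
base top side [0.6914 0.182  0.2395] [0.7441 0.1495 0.2395]
base top back edge side [0.6996 0.1954 0.2395] [0.753  0.1644 0.2395]
base top topview [array([0.7001, 0.1923, 0.2395]), array([0.7528, 0.1623, 0.2395]), array([0.7416, 0.1507, 0.2395]), array([0.6903, 0.1775, 0.2395])]
hook tip side at .245..255 [0.7048 0.1621 0.25  ] [0.6054 0.2594 0.25  ]
[ -1.4625  12.1598 -24.3388  -0.0035 -53.4825  84.4149] [0.6821 0.1976 0.5482]
```

```bash
python3 - <<'E'
from g import *
s=sense(); R=s['ee_rot']; p=s['tcp_pos']
T=tool(58,45); y=T[:,1]; f=np.array([.7015,.143,.1495])+.019*y
print(rows(p,R,[(p+[0,0,.1],R),(f-.11*y,T)],0.06,ms=.05,mr=9))
print(f)
E
```

```text
[[[0.0,-0.05,0.0],[0.0,0.0,0.0],0.06],[[0.0,-0.05,0.0],[0.0,0.0,0.0],0.06],[[-0.0316,0.0018,0.02],[4.4,-6.8,2.8],0.06],[[-0.0288,0.0049,0.0233],[4.5,-6.9,2.9],0.06],[[-0.0255,0.0082,0.0261],[4.4,-6.8,2.8],0.06],[[-0.0218,0.0115,0.0282],[4.5,-6.8,2.8],0.06],[[-0.0177,0.0147,0.0294],[4.4,-6.9,2.9],0.06],[[-0.0134,0.0178,0.0301],[4.4,-6.8,2.8],0.06],[[-0.0088,0.0207,0.03],[4.5,-6.9,2.8],0.06],[[-0.0042,0.0232,0.0289],[4.4,-6.8,2.9],0.06]]
[[[0.0005,0.0256,0.0274],[4.4,-6.8,2.8],0.06]]
(array([0.6675, 0.0884, 0.2138]), array([[ 0.848 ,  0.3743,  0.3753],
       [-0.5301,  0.5993,  0.5999],
       [-0.0004, -0.7076,  0.7066]]))
[0.7086 0.1544 0.1361]
```

Emit:
jog_arm --series '[[[0,-0.05,0],[0,0,0],0.06],[[0,-0.05,0],[0,0,0],0.06],[[-0.0315,0.002,0.02],[4.4,-6.8,2.8],0.06],[[-0.029,0.005,0.0235],[4.5,-6.9,2.9],0.06],[[-0.0255,0.008,0.026],[4.4,-6.8,2.8],0.06],[[-0.022,0.0115,0.028],[4.5,-6.8,2.8],0.06],[[-0.0175,0.0145,0.0295],[4.4,-6.9,2.9],0.06],[[-0.0135,0.018,0.03],[4.4,-6.8,2.8],0.06],[[-0.009,0.0205,0.03],[4.5,-6.9,2.8],0.06],[[-0.004,0.023,0.029],[4.4,-6.8,2.9],0.06]]'

```text
time_s: 11.28
tcp_pos: [0.6436, 0.0607, 0.2161]
ee_rot: [[0.78, 0.381, 0.496], [-0.624, 0.528, 0.576], [-0.043, -0.759, 0.65]]
wrist_force: [0.0, 0.4, 0.1]
gripper_width: 0.689
```

Emit:
jog_arm --series '[[[0.0005,0.0255,0.0275],[4.4,-6.8,2.8],0.06],[[0,0,0],[0,0,0],0.06],[[0,0,0],[0,0,0],0.06]]'

```text
time_s: 11.65
tcp_pos: [0.6664, 0.088, 0.2139]
ee_rot: [[0.848, 0.374, 0.377], [-0.531, 0.598, 0.6], [-0.001, -0.709, 0.705]]
wrist_force: [0.1, 0.1, -0.2]
gripper_width: 0.688
```

```bash
python3 - <<'E'
from g import *
q=sense();print(q['joints'],q['tcp_pos'],"side tcp",proj("side",[q['tcp_pos']]),"top",proj("top",[q['tcp_pos']]))
s=capture("side");t=capture("top")
def crop(im,x,y,w,h,k): return cv2.resize(im[y:y+h,x:x+w],None,fx=k,fy=k,interpolation=cv2.INTER_CUBIC)
o=np.zeros((600,800,3),np.uint8)
o[:300,:400]=crop(s,300,105,50,37.5.__int__()+1,8)[:300,:400]   # blue hook
o[:300,400:]=crop(s,270,100,50,38,8)[:300,:400]                 # red hook
o[300:,:400]=crop(s,260,200,160,120,2.5)
o[300:,400:]=crop(t,215,140,160,120,2.5)
cv2.imwrite("pics/p3.png",o[...,::-1])
E
```

```text
[ -0.2647  18.6642  -0.0055 -47.3495 -54.6671 170.9365] [0.6664 0.088  0.2139] side tcp [[322.1961 142.7264]] top [[268.2822 173.4834]]
```

View pics/p3.png

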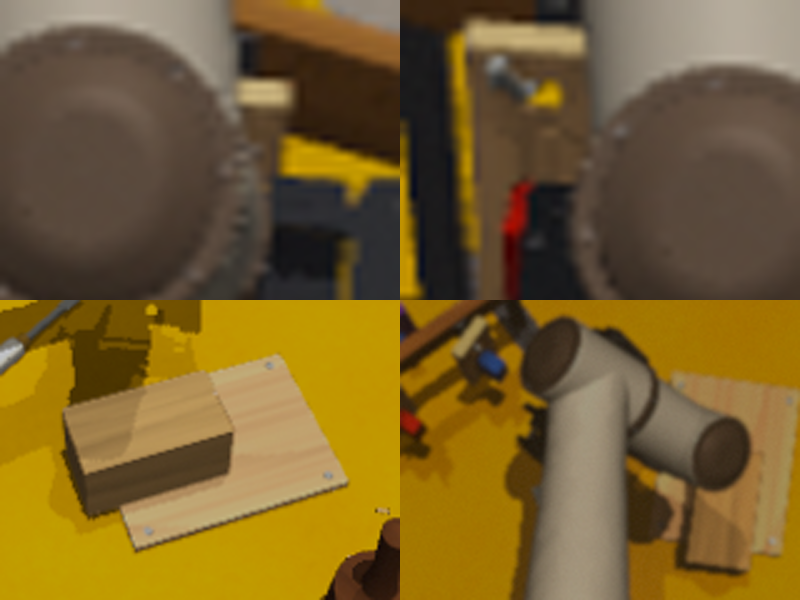

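The blank now lies on the board, its top face at lower-left crop corners (65,410),(210,375),(232,432),(85,472). The arm hides the blue hook. The red hook tip is at upper-right crop (495,65).

```bash
cat > wr.py <<'E'
from g import *
C=np.array([[0,1,0],[0,0,-1],[-1,0,0.]])
E=lambda a,d:Ro.from_euler(a,d,degrees=True)
def fk(j,s4=1): return (E('z',j[0])*E('y',j[1]-j[2])*E('x',s4*j[3])*E('y',-j[4])*E('x',-j[5])).as_matrix()@C
S4=-1
def ik(R,J1,f):
    M=(E('y',f).inv()*E('z',J1).inv()*Ro.from_matrix(R@C.T))
    out=[]
    a=M.as_euler('XYX',degrees=True)
    for q in [a,[a[0]+180,-a[1],a[2]+180]]:
        w=lambda v:(v+180)%360-180
        out.append([w(S4*q[0]),w(-q[1]),w(-q[2])])
    return np.round([o for o in out if o[1]<0],0)
E
python3 - <<'E'
import wr; from wr import *
q=sense();J=q['joints']
for s in(1,-1): print(s,np.abs(fk(J,s)-q['ee_rot']).max())
for s in(1,-1):
  if np.abs(fk(J,s)-q['ee_rot']).max()<.1: wr.S4=s
H=np.diag([-1,1,-1.])
for f in (10,30):
  for yaw,p,J1 in[(58,45,0),(39,45,0),(39,90,0),(39,110,0),(20,120,-5),(-7,135,-10),(-7,135,0),(-7,125,-5)]:
    R=tool(yaw,p); print(f,yaw,p,J1,ik(R,J1,f),"half",ik(R@H,J1,f))
# blank top face, hook tips
Cc=lambda x,y:(x/2.5+260-.3,(y-300)/2.5+200-.3)
P=np.array([plane("side",Cc(*c),.102) for c in[(65,410),(210,375),(232,432),(85,472)]]); print(P,P.mean(0))
xr=np.array([np.cos(np.radians(39)),np.sin(np.radians(39)),0]); yr=np.cross([0,0,1],xr)
for nm,root,px in[("blue",np.array([.7371,.1813,.22]),[S(410,222),S(422,258)]),("red",np.array([.6489,.29,.22]),[S(160,168),S(190,195),(495/8-50+270-.4,65/8+100-.4)])]:
  for p in px:
    c,d=ray("side",p); t=(root-c)@yr/(d@yr); v=c+t*d-root; print(nm,"out",-v@xr,"z",v[2])
E
```

```text
1 1.377449370345014
-1 2.220446049250313e-16
10 58 45 0 [[-44. -61. 164.]] half [[-44. -61. -16.]]
10 39 45 0 [[-37. -48. 146.]] half [[-37. -48. -34.]]
10 39 90 0 [[  0. -80. 129.]] half [[  0. -80. -51.]]
10 39 110 0 [[ 12. -96. 129.]] half [[ 12. -96. -51.]]
10 20 120 -5 [[  13. -107.  116.]] half [[  13. -107.  -64.]]
10 -7 135 -10 [[   3. -125.   94.]] half [[   3. -125.  -86.]]
10 -7 135 0 [[  -6. -125.   82.]] half [[  -6. -125.  -98.]]
10 -7 125 -5 [[  -1. -115.   88.]] half [[  -1. -115.  -92.]]
30 58 45 0 [[ -55.  -47. -178.]] half [[-55. -47.   2.]]
30 39 45 0 [[-53. -34. 167.]] half [[-53. -34. -13.]]
30 39 90 0 [[  0. -60. 129.]] half [[  0. -60. -51.]]
30 39 110 0 [[ 13. -76. 124.]] half [[ 13. -76. -56.]]
30 20 120 -5 [[ 12. -88. 111.]] half [[ 12. -88. -69.]]
30 -7 135 -10 [[   2. -105.   93.]] half [[   2. -105.  -87.]]
30 -7 135 0 [[  -5. -105.   84.]] half [[  -5. -105.  -96.]]
30 -7 125 -5 [[ -1. -95.  88.]] half [[ -1. -95. -92.]]
[[ 0.448  -0.1326  0.102 ]
 [ 0.6148 -0.1587  0.102 ]
 [ 0.5997 -0.2378  0.102 ]
 [ 0.4359 -0.2154  0.102 ]] [ 0.5246 -0.1861  0.102 ]
blue out 0.04905390542601359 z 0.038520478712484735
blue out 0.03315544589130166 z 0.004442198905951961
red out 0.05901182014914335 z 0.03498847692389037
red out 0.029848690318314074 z -0.0017539954923935508
red out 0.0578072823968293 z 0.03372671638429578
```

```bash
cat > pth.py <<'E'
import numpy as np
def wire(th):
    t=np.radians(th); d=np.array([np.cos(t),np.sin(t)]); L=np.linspace(0,1,40)[:,None]; b=np.array([34,0.]); tip=b+36*d
    P=[L*b,b+L*36*d]; r=[3*np.ones(40)]*2
    for s in(1,-1):
        a=t+np.pi-s*np.pi/4; P.append(tip+L*8*np.array([np.cos(a),np.sin(a)])); r.append(2*np.ones(40))
    return np.vstack(P),np.concatenate(r)
def clear(C,t,th,W=None):
    P,r=W if W else wire(th); t=np.radians(t); n=np.array([np.cos(t),np.sin(t)]); z=np.array([-np.sin(t),np.cos(t)])
    q=P-C; a=q@n; b=q@z
    def box(z0,z1): 
        dx=np.maximum(np.abs(a)-8,0); dz=np.maximum(np.maximum(z0-b,b-z1),0)
        ins=-np.minimum(8-np.abs(a),np.minimum(b-z0,z1-b)); d=np.hypot(dx,dz); return np.where(d>0,d,ins)-r
    m=min(box(11.5,28).min(),box(-112,-11.5).min())
    cor=C+np.array([-8*n+28*z,8*n+28*z]); bar=min(cor[:,0].min(), (C-8*n)[0]) # clearance to bar face u=0
    return min(m,bar)
def C_of(s,th,off=0,du=0):
    t=np.radians(th); 
    return np.array([16+s,0.]) if s<18 else np.array([34+(s-18)*np.cos(t),(s-18)*np.sin(t)])
def prof(s,th,s0,s1): return th*np.clip((s-s0)/(s1-s0),0,1)
if __name__=="__main__":
    for th in(45,55,63,72):
        W=wire(th);best=[]
        for s0 in range(-2,20,2):
            for s1 in range(s0+6,34,2):
                best.append((min(clear(C_of(s,th),prof(s,th,s0,s1),th,W) for s in np.arange(0,70,2)),s0,s1))
        print(th,sorted(best)[-3:])
    # straight-line alternative path robustness: nominal th=63, actual other
    for act in(48,54,58,63,68,74):
        for e in(-3,0,3):
            W=wire(act); c=[clear(C_of(s,63)-[e,0],prof(s,63,4,24),act,W) for s in np.arange(0,70,2)]; print(act,e,round(min(c),1),"at s",2*np.argmin(c),end=' | ')
        print()
E
python3 pth.py
```

```text
45 [(np.float64(3.843145750507615), 8, 30), (np.float64(3.843145750507615), 10, 26), (np.float64(3.843145750507615), 10, 28)]
55 [(np.float64(3.5097416201010105), 6, 30), (np.float64(3.5097416201010105), 8, 28), (np.float64(3.5097416201010105), 10, 26)]
63 [(np.float64(2.6261457447192766), 4, 32), (np.float64(2.6261457447192766), 6, 30), (np.float64(2.6261457447192766), 8, 28)]
72 [(np.float64(1.6040146520643033), 4, 32), (np.float64(1.6040146520643033), 6, 30), (np.float64(1.6040146520643033), 8, 28)]
48 -3 -1.1 at s 38 | 48 0 -3.8 at s 42 | 48 3 -6.5 at s 44 | 
54 -3 -0.3 at s 18 | 54 0 -0.8 at s 44 | 54 3 -3.5 at s 42 | 
58 -3 -0.3 at s 18 | 58 0 -0.3 at s 18 | 58 3 -1.5 at s 42 | 
63 -3 -0.3 at s 18 | 63 0 -0.3 at s 18 | 63 3 -0.3 at s 18 | 
68 -3 -1.5 at s 40 | 68 0 -0.3 at s 18 | 68 3 -0.3 at s 18 | 
74 -3 -4.5 at s 40 | 74 0 -1.8 at s 40 | 74 3 -0.3 at s 18 |
```

Emit:
jog_arm --series '[[[0,0,0],[0,10.6,0],0.06],[[0,0,0],[0,10.6,0],0.06],[[0,0,0],[0,10.6,0],0.06],[[0,0,0],[0,10.6,0],0.06],[[0,0,0],[0,10.6,0],0.06],[[0,0,0],[0,10.6,0],0.06],[[0,0,0],[0,10.6,0],0.06],[[0,0,0],[0,10.6,0],0.06],[[0,0,0],[0,10.6,0],0.06]]'

```text
time_s: 12.88
tcp_pos: [0.6661, 0.0884, 0.2153]
ee_rot: [[-0.458, 0.375, 0.806], [-0.544, 0.599, -0.588], [-0.703, -0.708, -0.07]]
wrist_force: [0.3, -0.7, 0.3]
gripper_width: 0.69
```

Emit:
jog_arm --series '[[[0,0,0],[0,10.6,0],0.06],[[0,0,0],[0,10.6,0],0.06],[[0,0,0],[0,10.6,0],0.06],[[0,0,0],[0,10.6,0],0.06],[[0,0,0],[0,10.6,0],0.06],[[0,0,0],[0,10.6,0],0.06],[[0,0,0],[0,10.6,0],0.06],[[0,0,0],[0,10.6,0],0.06],[[0,0,0],[0,0,0],0.06],[[0,0,0],[0,0,0],0.06]]'

```text
time_s: 14.12
tcp_pos: [0.6664, 0.0885, 0.2148]
ee_rot: [[-0.848, 0.375, -0.376], [0.531, 0.599, -0.6], [0.001, -0.708, -0.707]]
wrist_force: [-0.4, 0.3, 0.1]
gripper_width: 0.687
```

Emit:
jog_arm --series '[[[0,0.03,0],[0,0,0],0.06],[[0,0.03,0],[0,0,0],0.06],[[0,0.02,0],[0,0,0],0.06],[[0,0.015,0],[0,0,0],0.06],[[0,0.01,0],[0,0,0],0.06],[[0,0.006,0],[0,0,0],0.06],[[0,0,0],[0,0,0],0.06]]'

```text
time_s: 15.0
tcp_pos: [0.7082, 0.155, 0.1356]
ee_rot: [[-0.847, 0.374, -0.378], [0.532, 0.599, -0.598], [0.003, -0.708, -0.706]]
wrist_force: [0.1, 0.5, -0.1]
gripper_width: 0.69
```

```bash
python3 - <<'E'
from g import *
q=sense();print(q['joints'],q['wrist_force'])
for P in [q['tcp_pos'],q['tcp_pos']-.019*q['ee_rot'][:,1],q['tcp_pos']-.07*q['ee_rot'][:,1]]:print(P,proj("side",[P]),proj("top",[P]))
s=capture("side");t=capture("top")
def crop(im,x,y,w,h,k): return cv2.resize(im[y:y+h,x:x+w],None,fx=k,fy=k,interpolation=cv2.INTER_CUBIC)
o=np.zeros((300,800,3),np.uint8)
o[:,:400]=crop(s,290,100,66,50,6)[:,:396].repeat(1,1) if 0 else cv2.resize(s[100:150,290:356],(400,300),interpolation=cv2.INTER_CUBIC)
o[:,400:]=cv2.resize(t[135:185,225:291],(400,300),interpolation=cv2.INTER_CUBIC)
cv2.imwrite("pics/p4.png",o[...,::-1])
E
```

```text
[  5.5242  26.4191   0.6306 -51.2187 -45.9683  -6.6847] [ 0.0709  0.5214 -0.06  ]
[0.7082 0.155  0.1356] [[324.3926 145.3775]] [[251.8941 167.2778]]
[0.701  0.1436 0.1491] [[324.0411 144.9245]] [[254.5401 168.2747]]
[0.682  0.1131 0.1852] [[323.0469 143.6434]] [[261.9091 171.051 ]]
```

View pics/p4.png

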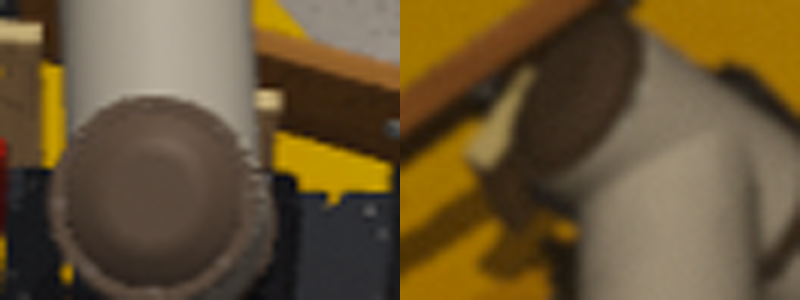

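The arm hides the handle in both views. There is no contact force, so I close and check the opening, which should read about 0.276.

Emit:
jog_arm --series '[[[0,0,0],[0,0,0],0.02],[[0,0,0],[0,0,0],0.02],[[0,0,0],[0,0,0],0.02],[[0,0,0],[0,0,0],0.02],[[0,0,0],[0,0,0],0.02]]'

```text
time_s: 15.72
tcp_pos: [0.7082, 0.155, 0.1357]
ee_rot: [[-0.847, 0.374, -0.379], [0.532, 0.599, -0.598], [0.003, -0.708, -0.706]]
wrist_force: [-0.4, 0.1, 0.2]
gripper_width: 0.265
```

```bash
cat > fl.py <<'E'
from g import *; from pth import *
H=np.diag([-1,1,-1.]); YR=39.
xr=np.array([np.cos(np.radians(YR)),np.sin(np.radians(YR)),0]); yr=np.cross([0,0,1],xr)
# root chosen so that C at grasp (0.7217,.1767,.211) has u=17,w=-8.5,lat=+3
C0=np.array([.7217,.1767,.2110]); ROOT=C0+.017*xr+np.array([0,0,.0085])-.003*yr
def pose(u,w,lat,yaw,tilt):
    C=ROOT-u/1e3*xr+lat/1e3*yr+np.array([0,0,w/1e3]); T=tool(yaw,45+tilt)
    a=np.radians(yaw);h=np.array([np.cos(a),np.sin(a),0]);z=np.array([0,0,1.]);t=np.radians(tilt)
    xf=np.cos(t)*h-np.sin(t)*z; zf=np.sin(t)*h+np.cos(t)*z
    return C-.0256*xf-.0754*zf, T@H
def seq(ws,op=0.0,ms=.05,mr=10,p=None,R=None):
    if p is None: s=sense();p,R=s['tcp_pos'],s['ee_rot']
    return rows(p,R,[pose(*w) for w in ws],op,ms,mr)
def cur():
    s=sense(); R=s['ee_rot']@H; y=R[:,1]; pitch=np.degrees(np.arctan2(-y[2],R[2,2])); yaw=np.degrees(np.arctan2(-R[0,0]*-1*-1,R[1,0]*-1*-1)) if 0 else np.degrees(np.arctan2(R[0,0],-R[1,0]))
    tilt=pitch-45; p0,_=pose(0,0,0,yaw,tilt); d=s['tcp_pos']-p0
    return dict(u=-d@xr*1e3,w=d[2]*1e3,lat=d@yr*1e3,yaw=yaw,tilt=tilt)
E
python3 - <<'E'
from fl import *
print(cur()); p,R=sense()['tcp_pos'],sense()['ee_rot']; print(pose(17,-8.5,3,58,0)[0],p)
p,R=seq([(17,-4,3,58,0),(17,0,3,58,0),(17.,0,0,51,0),(17,0,0,45,0),(17,0,0,39,0)])
E
```

```text
{'u': np.float64(16.880961262023874), 'w': np.float64(-8.459479322715707), 'lat': np.float64(2.9446577752411947), 'yaw': np.float64(57.84394274169064), 'tilt': np.float64(0.05708548989071005)}
[0.7081 0.155  0.1356] [0.7082 0.155  0.1357]
[[[0.0,-0.0032,-0.0031],[-0.1,-0.2,0.0],0.0],[[0.0,-0.0028,-0.0028],[0.0,0.0,0.0],0.0],[[0.0003,-0.0005,0.0005],[0.0,4.9,5.0],0.0],[[0.0027,0.0001,-0.0001],[0.0,4.3,4.2],0.0],[[0.0027,0.0001,-0.0001],[0.0,4.2,4.3],0.0]]
```

Emit:
jog_arm --series '[[[0,-0.003,-0.003],[0,0,0],0],[[0,-0.003,-0.003],[0,0,0],0],[[0,0,0],[0,0,0],0],[[0,0,0],[0,0,0],0]]'

```text
time_s: 16.23
tcp_pos: [0.708, 0.1551, 0.1441]
ee_rot: [[-0.847, 0.374, -0.379], [0.532, 0.599, -0.598], [0.003, -0.708, -0.706]]
wrist_force: [-0.4, -0.1, -1.6]
gripper_width: 0.266
```

Emit:
jog_arm --series '[[[0.0005,-0.0005,0.0005],[0,5,5],0],[[0.0025,0,0],[0,4.2,4.2],0],[[0.0025,0,0],[0,4.2,4.2],0],[[0,0,0],[0,0,0],0],[[0,0,0],[0,0,0],0]]'

```text
time_s: 16.85
tcp_pos: [0.704, 0.1581, 0.1443]
ee_rot: [[-0.629, 0.548, -0.552], [0.777, 0.445, -0.444], [0.002, -0.708, -0.706]]
wrist_force: [-0.5, -0.0, -0.9]
gripper_width: 0.267
```

```bash
python3 - <<'E'
from fl import *
print(cur(),sense()['wrist_force'],sense()['moment'],sense()['joints'])
E
```

```text
{'u': np.float64(16.752324223277284), 'w': np.float64(0.1741741441930178), 'lat': np.float64(-0.2981169783797708), 'yaw': np.float64(38.97831120875872), 'tilt': np.float64(0.10117716945839561)} [-0.5182 -0.0078 -0.8629] [-1.0463  1.2439 -0.1306] [ 13.4611  20.8291  -8.9811 -45.6878 -25.2781 -28.5954]
```

```bash
python3 - <<'E'
from fl import *
th=63
ws=[]
for s in (4,7,10,13,16,18,20,22,24,26,28):
    C=C_of(s,th); ws.append((C[0],C[1],0,39,round(prof(s,th,7,28),1)))
p,R=seq(ws)
W=wire(63); print([ (round(s,0),round(float(clear(C_of(s,63),prof(s,63,7,28),63,W)),1)) for s in range(0,30,3)])
E
```

```text
[[[0.0003,-0.002,0.0024],[-0.1,-0.1,0.1],0.0],[[0.0,-0.0022,0.0021],[0.0,0.0,0.0],0.0],[[0.0,-0.0137,0.0067],[9.0,0.0,0.0],0.0],[[0.0,-0.0134,0.0071],[9.0,0.0,0.0],0.0],[[0.0,-0.0129,0.0073],[9.0,0.0,0.0],0.0],[[0.0,-0.0083,0.0052],[6.0,0.0,0.0],0.0],[[0.0,-0.0096,0.0038],[6.0,0.0,0.0],0.0],[[0.0,-0.0095,0.004],[6.0,0.0,0.0],0.0],[[0.0,-0.0095,0.0042],[6.0,0.0,0.0],0.0],[[0.0,-0.0093,0.0044],[6.0,0.0,0.0],0.0]]
[[[-0.0001,-0.0092,0.0045],[6.0,0.0,0.0],0.0]]
[(0, 8.0), (3, 8.5), (6, 5.8), (9, 4.6), (12, 4.1), (15, 3.6), (18, 2.3), (21, 2.9), (24, 3.4), (27, 3.8)]
```

Emit:
jog_arm --series '[[[0,-0.002,0.0025],[0,0,0],0],[[0,-0.0022,0.002],[0,0,0],0],[[0,-0.0137,0.0067],[9,0,0],0],[[0,-0.0134,0.0071],[9,0,0],0],[[0,0,0],[0,0,0],0]]'

```text
time_s: 17.48
tcp_pos: [0.6795, 0.14, 0.154]
ee_rot: [[-0.634, 0.375, -0.676], [0.774, 0.314, -0.55], [0.006, -0.872, -0.489]]
wrist_force: [-0.5, 1.3, -2.3]
gripper_width: 0.269
```

```bash
python3 - <<'E'
from fl import *
print(cur(),sense()['wrist_force'],sense()['moment'],sense()['joints'])
E
```

```text
{'u': np.float64(27.85222247374011), 'w': np.float64(0.16086676493967667), 'lat': np.float64(1.3143827163958617), 'yaw': np.float64(39.327227469103214), 'tilt': np.float64(15.709457707824257)} [-0.4615  1.3145 -2.3323] [-0.6094  0.8491  0.0558] [ 19.5747  19.7125  -9.5884 -17.6196 -34.2263 -58.0498]
```

Emit:
jog_arm --series '[[[0,0,0],[0,0,0],0],[[0,-0.0129,0.0073],[9,0,0],0],[[0,-0.0083,0.0052],[6,0,0],0],[[0,0,0],[0,0,0],0]]'

```text
time_s: 17.98
tcp_pos: [0.6639, 0.1267, 0.1661]
ee_rot: [[-0.631, 0.186, -0.753], [0.775, 0.163, -0.61], [0.009, -0.969, -0.248]]
wrist_force: [2.8, 2.3, 1.5]
gripper_width: 0.268
```

```bash
python3 - <<'E'
from fl import *
print(cur(),sense()['wrist_force'],sense()['moment'],sense()['joints'])
E
```

```text
{'u': np.float64(32.956486169065435), 'w': np.float64(-1.6042629034813682), 'lat': np.float64(0.6878781620847755), 'yaw': np.float64(39.15577212157398), 'tilt': np.float64(30.668120938172677)} [2.8263 2.2766 1.5147] [ 0.4327 -0.6689 -0.0686] [ 22.0598  21.9813  -3.485   -5.9926 -51.1094 -69.7545]
```

Emit:
jog_arm --series '[[[0,-0.003,-0.001],[0,0,0],0],[[0,0,0],[0,0,0],0]]'

```text
time_s: 18.23
tcp_pos: [0.6626, 0.1257, 0.1689]
ee_rot: [[-0.631, 0.184, -0.754], [0.776, 0.161, -0.61], [0.009, -0.97, -0.245]]
wrist_force: [2.6, 1.8, -1.1]
gripper_width: 0.267
```

```bash
cat > q.py <<'E'
from fl import *
c=cur();s=sense();F=s['wrist_force'];print({k:round(float(v),1) for k,v in c.items()},"F in/up/lat",np.round([F@xr,F[2],F@yr],1),s['time_s'])
E
python3 q.py; python3 -c "
from pth import *
for act in (58,63,68,74):
  W=wire(act)
  print(act,[(u,w,round(float(clear(np.array([u,w]),31,act,W)),1)) for u in (33,35,37) for w in(-1.6,1.)])"
```

```text
{'u': 34.5, 'w': 1.0, 'lat': 0.7, 'yaw': 39.1, 'tilt': 30.8} F in/up/lat [ 3.2 -1.1 -0.3] 18.225
58 [(33, -1.6, 1.1), (33, 1.0, 3.7), (35, -1.6, 1.2), (35, 1.0, 3.3), (37, -1.6, 0.2), (37, 1.0, 1.6)]
63 [(33, -1.6, 1.1), (33, 1.0, 3.7), (35, -1.6, 0.9), (35, 1.0, 2.1), (37, -1.6, -0.9), (37, 1.0, 0.3)]
68 [(33, -1.6, 1.1), (33, 1.0, 2.7), (35, -1.6, -0.1), (35, 1.0, 0.8), (37, -1.6, -2.0), (37, 1.0, -1.0)]
74 [(33, -1.6, 0.5), (33, 1.0, 1.2), (35, -1.6, -1.4), (35, 1.0, -0.7), (37, -1.6, -3.2), (37, 1.0, -2.6)]
```

```bash
python3 -c "
from fl import *
seq([(33,2,0.3,39,38)])"
```

```text
[[[-0.0002,-0.0098,0.0022],[7.2,0.0,0.5],0.0]]
```

Emit:
jog_arm --series '[[[0,-0.01,0.002],[7.2,0,0.5],0],[[0,0,0],[0,0,0],0],[[0,0,0],[0,0,0],0]]'

```text
time_s: 18.6
tcp_pos: [0.6577, 0.1225, 0.1767]
ee_rot: [[-0.63, 0.09, -0.772], [0.777, 0.076, -0.625], [0.002, -0.993, -0.118]]
wrist_force: [0.4, -0.9, -0.4]
gripper_width: 0.269
```

```bash
python3 q.py
```

```text
{'u': 34.1, 'w': 0.6, 'lat': 1.2, 'yaw': 39.0, 'tilt': 38.2} F in/up/lat [-0.3 -0.4 -0.9] 18.6
```

```bash
python3 -c "
from fl import *
seq([(34.5,3,0.5,39,46),(35,6,0,39,54),(36.5,9,0,39,62)])
for act in (58,63,68,74):
  W=wire(act)
  print(act,[(u,w,t,round(float(clear(np.array([u,w]),t,act,W)),1)) for u,w,t in ((34.5,3,46),(35,6,54),(36.5,9,62),(38,12,62))])"
```

```text
[[[-0.0006,-0.0124,0.0042],[7.8,0.0,0.1],0.0],[[-0.0005,-0.0133,0.0048],[8.0,0.0,0.0],0.0],[[0.0,-0.013,0.0061],[8.0,0.0,0.0],0.0]]
58 [(34.5, 3, 46, 2.2), (35, 6, 54, 3.3), (36.5, 9, 62, 4.3), (38, 12, 62, 4.9)]
63 [(34.5, 3, 46, 2.2), (35, 6, 54, 3.3), (36.5, 9, 62, 4.3), (38, 12, 62, 6.5)]
68 [(34.5, 3, 46, 2.2), (35, 6, 54, 3.3), (36.5, 9, 62, 4.3), (38, 12, 62, 6.8)]
74 [(34.5, 3, 46, 2.2), (35, 6, 54, 3.3), (36.5, 9, 62, 4.3), (38, 12, 62, 6.1)]
```

Emit:
jog_arm --series '[[[-0.0005,-0.0125,0.004],[7.8,0,0],0],[[0,0,0],[0,0,0],0],[[-0.0005,-0.0135,0.005],[8,0,0],0],[[0,0,0],[0,0,0],0]]'

```text
time_s: 19.1
tcp_pos: [0.6522, 0.1165, 0.2022]
ee_rot: [[-0.63, -0.12, -0.767], [0.776, -0.096, -0.623], [0.001, -0.988, 0.154]]
wrist_force: [-0.1, -0.1, -1.5]
gripper_width: 0.265
```

```bash
python3 q.py
```

```text
{'u': 32.9, 'w': 6.6, 'lat': 0.0, 'yaw': 39.1, 'tilt': 53.9} F in/up/lat [-0.2 -1.5  0. ] 19.1
```

```bash
python3 -c "
from fl import *
seq([(36,9.5,0,39,62),(38,13,0,39,64)])"
```

```text
[[[0.0001,-0.0129,0.0078],[8.1,0.1,0.1],0.0],[[0.0,-0.0053,0.0041],[2.0,0.0,0.0],0.0]]
```

Emit:
jog_arm --series '[[[0,-0.013,0.008],[8.1,0,0],0],[[0,-0.0053,0.004],[2,0,0],0],[[0,0,0],[0,0,0],0],[[0,0,0],[0,0,0],0]]'

```text
time_s: 19.6
tcp_pos: [0.645, 0.1103, 0.224]
ee_rot: [[-0.63, -0.252, -0.735], [0.777, -0.204, -0.596], [0.001, -0.946, 0.325]]
wrist_force: [0.1, 0.8, -1.1]
gripper_width: 0.265
```

```bash
python3 q.py;python3 -c "
from fl import *
R=sense()['ee_rot'];z=np.array([0,0,1.]);t=np.radians(64)
print('prong dir in tool',R.T@(-xr*np.cos(t)+z*np.sin(t)),'perp in/up',R.T@(xr*np.sin(t)+z*np.cos(t)))"
```

```text
{'u': 39.4, 'w': 14.6, 'lat': -0.3, 'yaw': 39.0, 'tilt': 63.9} F in/up/lat [ 0.6 -1.1  0.5] 19.6
prong dir in tool [ 0.0007 -0.7078  0.7064] perp in/up [-0.0003 -0.7064 -0.7078]
```

Emit:
jog_arm --series '[[[0,-0.0014,-0.0014],[0,0,0],0],[[0,-0.0014,-0.0014],[0,0,0],0],[[0,0,0],[0,0,0],0]]'

```text
time_s: 19.98
tcp_pos: [0.6486, 0.1131, 0.2261]
ee_rot: [[-0.63, -0.252, -0.734], [0.776, -0.205, -0.596], [-0.0, -0.946, 0.325]]
wrist_force: [0.0, -0.4, -1.2]
gripper_width: 0.267
```

Emit:
jog_arm --series '[[[0,-0.001,-0.001],[0,0,0],0],[[0,0,0],[0,0,0],0]]'

```text
time_s: 20.23
tcp_pos: [0.6495, 0.1139, 0.2265]
ee_rot: [[-0.63, -0.253, -0.734], [0.776, -0.206, -0.596], [-0.0, -0.945, 0.326]]
wrist_force: [0.3, 0.2, -0.6]
gripper_width: 0.267
```

```bash
python3 q.py
```

```text
{'u': 33.6, 'w': 17.0, 'lat': -0.3, 'yaw': 39.1, 'tilt': 64.0} F in/up/lat [ 0.4 -0.6  0. ] 20.225
```

Emit:
jog_arm --series '[[[0,-0.001,-0.001],[0,0,0],0],[[0,0,0],[0,0,0],0]]'

```text
time_s: 20.48
tcp_pos: [0.6505, 0.1147, 0.2272]
ee_rot: [[-0.63, -0.253, -0.734], [0.776, -0.206, -0.596], [-0.0, -0.945, 0.326]]
wrist_force: [-0.1, -0.2, -0.9]
gripper_width: 0.265
```

Emit:
jog_arm --series '[[[0,-0.0007,-0.0007],[0,0,0],0],[[0,0,0],[0,0,0],0]]'

```text
time_s: 20.72
tcp_pos: [0.6512, 0.1152, 0.2276]
ee_rot: [[-0.63, -0.253, -0.734], [0.777, -0.206, -0.596], [-0.0, -0.945, 0.326]]
wrist_force: [-0.1, 0.6, -0.3]
gripper_width: 0.271
```

```bash
python3 q.py
```

```text
{'u': 31.5, 'w': 18.2, 'lat': -0.3, 'yaw': 39.1, 'tilt': 64.0} F in/up/lat [ 0.3 -0.3  0.5] 20.725
```

Emit:
jog_arm --series '[[[0,0.002,0.002],[0,0,0],0],[[0,0.002,0.002],[0,0,0],0],[[0,0.002,0.002],[0,0,0],0],[[0,0.001,0.001],[0,0,0],0],[[0,0.001,0.001],[0,0,0],0],[[0,0,0],[0,0,0],0]]'

```text
time_s: 21.48
tcp_pos: [0.6432, 0.1087, 0.2227]
ee_rot: [[-0.63, -0.253, -0.734], [0.777, -0.206, -0.596], [-0.0, -0.945, 0.326]]
wrist_force: [-0.3, -0.4, -0.8]
gripper_width: 0.267
```

Emit:
jog_arm --series '[[[0,0.001,0.001],[0,0,0],0],[[0,0,0],[0,0,0],0]]'

```text
time_s: 21.72
tcp_pos: [0.6422, 0.1079, 0.222]
ee_rot: [[-0.63, -0.253, -0.734], [0.777, -0.206, -0.596], [-0.0, -0.945, 0.326]]
wrist_force: [-0.4, 0.5, -0.8]
gripper_width: 0.264
```

Emit:
jog_arm --series '[[[0,0.001,0.001],[0,0,0],0],[[0,0,0],[0,0,0],0]]'

```text
time_s: 21.98
tcp_pos: [0.6413, 0.1071, 0.2214]
ee_rot: [[-0.63, -0.253, -0.734], [0.777, -0.206, -0.596], [-0.0, -0.945, 0.326]]
wrist_force: [-0.1, 0.1, -0.6]
gripper_width: 0.266
```

```bash
python3 q.py
```

```text
{'u': 44.3, 'w': 12.0, 'lat': -0.4, 'yaw': 39.1, 'tilt': 64.0} F in/up/lat [-0.  -0.6  0.2] 21.975
```

Emit:
jog_arm --series '[[[0,0.0007,0.0007],[0,0,0],0],[[0,0,0],[0,0,0],0]]'

```text
time_s: 22.22
tcp_pos: [0.641, 0.1069, 0.2211]
ee_rot: [[-0.63, -0.251, -0.735], [0.776, -0.205, -0.596], [-0.001, -0.946, 0.324]]
wrist_force: [0.6, 0.8, -1.4]
gripper_width: 0.26
```

Emit:
jog_arm --series '[[[0,0.0007,0.0007],[0,0,0],0],[[0,0,0],[0,0,0],0]]'

```text
time_s: 22.48
tcp_pos: [0.6408, 0.1068, 0.2206]
ee_rot: [[-0.631, -0.25, -0.735], [0.776, -0.204, -0.596], [-0.001, -0.946, 0.323]]
wrist_force: [4.2, 3.8, -1.2]
gripper_width: 0.264
```

Emit:
jog_arm --series '[[[0,0.0007,0.0007],[0,0,0],0],[[0,0,0],[0,0,0],0]]'

```text
time_s: 22.72
tcp_pos: [0.6408, 0.1067, 0.2203]
ee_rot: [[-0.631, -0.248, -0.735], [0.776, -0.204, -0.597], [-0.001, -0.947, 0.321]]
wrist_force: [6.0, 4.7, -0.9]
gripper_width: 0.264
```

```bash
python3 q.py
```

```text
{'u': 45.0, 'w': 11.2, 'lat': -0.3, 'yaw': 39.1, 'tilt': 63.7} F in/up/lat [ 7.7 -0.9 -0.1] 22.725
```

```bash
python3 -c "
from pth import *
con=[((34.5,1),30.8),((33,-1.6),30.7),((44.6,11.8),64)]
fre=[((34.1,.6),38.2),((32.9,6.6),53.9),((31.5,18.2),64),((44.3,12.),64),((27.9,.2),16),((39.4,14.6),64)]
res=[]
for th in range(42,75,2):
  W=wire(th)
  for du in np.arange(-3,7.1,.5):
   for dw in (-1.,0,1):
    d=np.array([du,dw])
    e=sum((clear(np.array(c)+d,t,th,W)+.3)**2 for c,t in con)+sum(min(clear(np.array(c)+d,t,th,W),0)**2 for c,t in fre)
    res.append((round(float(e),2),th,du,dw))
res.sort();print(*res[:22],sep='\n')"

```

```text
(0.25, 72, np.float64(1.0), 0)
(0.29, 74, np.float64(0.0), -1.0)
(0.31, 72, np.float64(0.5), -1.0)
(0.31, 74, np.float64(0.5), 0)
(0.32, 72, np.float64(1.5), 1)
(0.37, 74, np.float64(0.5), 1)
(0.43, 70, np.float64(2.0), 1)
(0.49, 70, np.float64(1.5), 0)
(0.51, 72, np.float64(1.0), 1)
(0.57, 72, np.float64(1.0), -1.0)
(0.6, 70, np.float64(1.5), -1.0)
(0.61, 70, np.float64(1.0), -1.0)
(0.65, 74, np.float64(1.0), 1)
(0.77, 70, np.float64(2.0), 0)
(0.78, 74, np.float64(0.0), 0)
(0.81, 56, np.float64(5.0), -1.0)
(0.87, 68, np.float64(2.0), -1.0)
(0.89, 56, np.float64(6.5), 1)
(0.91, 74, np.float64(0.5), -1.0)
(0.92, 68, np.float64(2.5), 1)
(0.92, 72, np.float64(0.5), 0)
(0.93, 56, np.float64(5.5), 0)
```

```bash
python3 -c "
from fl import *
seq([(38.2,15.1,0,39,71),(39.2,18,0,39,71)])
seq([(40.2,20.8,0,39,71)],p=pose(39.2,18,0,39,71)[0],R=pose(39.2,18,0,39,71)[1])
R=pose(39.2,18,0,39,71)[1];z=np.array([0,0,1.])
for t in (67,71,74):
  t=np.radians(t);print('prong dir',R.T@(-xr*np.cos(t)+z*np.sin(t)),'perp in/up',R.T@(xr*np.sin(t)+z*np.cos(t)))"
```

```text
[[[0.0004,-0.0152,-0.0013],[7.3,0.1,-0.1],0.0],[[0.0,-0.0022,0.0022],[0.0,0.0,0.0],0.0]]
[[[0.0,-0.0021,0.0021],[0.0,0.0,0.0],0.0]]
prong dir [-0.     -0.6561  0.7547] perp in/up [ 0.     -0.7547 -0.6561]
prong dir [ 0.     -0.7071  0.7071] perp in/up [-0.     -0.7071 -0.7071]
prong dir [ 0.     -0.7431  0.6691] perp in/up [ 0.     -0.6691 -0.7431]
```

Emit:
jog_arm --series '[[[0.0005,-0.0155,-0.002],[7.3,0,0],0],[[0,-0.0022,0.0022],[0,0,0],0],[[0,0,0],[0,0,0],0],[[0,0,0],[0,0,0],0]]'

```text
time_s: 23.22
tcp_pos: [0.643, 0.1089, 0.2381]
ee_rot: [[-0.63, -0.344, -0.697], [0.777, -0.279, -0.564], [-0.001, -0.897, 0.443]]
wrist_force: [-0.7, -0.2, -1.1]
gripper_width: 0.265
```

```bash
python3 q.py
```

```text
{'u': 41.3, 'w': 18.5, 'lat': -0.1, 'yaw': 39.0, 'tilt': 71.3} F in/up/lat [-0.6 -1.1  0.3] 23.225
```

Emit:
jog_arm --series '[[[0,-0.0013,-0.0013],[0,0,0],0],[[0,-0.0021,0.0021],[0,0,0],0],[[0,-0.0021,0.0021],[0,0,0],0],[[0,0,0],[0,0,0],0]]'

```text
time_s: 23.72
tcp_pos: [0.6434, 0.1094, 0.2439]
ee_rot: [[-0.63, -0.343, -0.697], [0.777, -0.279, -0.565], [-0.001, -0.897, 0.443]]
wrist_force: [0.2, 0.8, -0.8]
gripper_width: 0.27
```

```bash
python3 q.py
```

```text
{'u': 40.5, 'w': 24.3, 'lat': 0.1, 'yaw': 39.1, 'tilt': 71.3} F in/up/lat [ 0.7 -0.8  0.5] 23.725
```

Emit:
jog_arm --series '[[[0,-0.0018,0.0024],[0,0,0],0],[[0,0,0],[0,0,0],0]]'

```text
time_s: 23.98
tcp_pos: [0.6423, 0.1086, 0.2463]
ee_rot: [[-0.63, -0.344, -0.696], [0.776, -0.28, -0.565], [-0.001, -0.897, 0.443]]
wrist_force: [0.2, -0.1, -1.4]
gripper_width: 0.264
```

Emit:
jog_arm --series '[[[0,-0.0021,0.0021],[0,0,0],0],[[0,0,0],[0,0,0],0]]'

```text
time_s: 24.22
tcp_pos: [0.6417, 0.108, 0.2491]
ee_rot: [[-0.63, -0.344, -0.696], [0.776, -0.28, -0.565], [-0.001, -0.897, 0.443]]
wrist_force: [0.1, 0.3, -0.7]
gripper_width: 0.265
```

```bash
python3 q.py
```

```text
{'u': 42.8, 'w': 29.6, 'lat': 0.1, 'yaw': 39.1, 'tilt': 71.3} F in/up/lat [ 0.3 -0.7  0.1] 24.225
```

Emit:
jog_arm --series '[[[0,-0.0021,0.0021],[0,0,0],0],[[0,0,0],[0,0,0],0]]'

```text
time_s: 24.48
tcp_pos: [0.6409, 0.1074, 0.252]
ee_rot: [[-0.63, -0.344, -0.696], [0.777, -0.28, -0.565], [-0.001, -0.897, 0.443]]
wrist_force: [0.3, -0.3, -0.6]
gripper_width: 0.265
```

Emit:
jog_arm --series '[[[0,-0.0021,0.0021],[0,0,0],0],[[0,0,0],[0,0,0],0]]'

```text
time_s: 24.72
tcp_pos: [0.6402, 0.1068, 0.2548]
ee_rot: [[-0.63, -0.344, -0.696], [0.777, -0.279, -0.565], [-0.001, -0.897, 0.443]]
wrist_force: [0.3, -0.0, 0.1]
gripper_width: 0.268
```

Emit:
jog_arm --series '[[[0,-0.0021,0.0021],[0,0,0],0],[[0,0,0],[0,0,0],0]]'

```text
time_s: 24.98
tcp_pos: [0.6394, 0.1062, 0.2576]
ee_rot: [[-0.63, -0.344, -0.696], [0.777, -0.28, -0.565], [-0.001, -0.897, 0.443]]
wrist_force: [-0.1, -0.5, -0.5]
gripper_width: 0.269
```

```bash
python3 q.py
```

```text
{'u': 45.7, 'w': 38.0, 'lat': 0.1, 'yaw': 39.1, 'tilt': 71.3} F in/up/lat [-0.3 -0.5 -0.3] 24.975
```

Emit:
jog_arm --series '[[[0,-0.0021,0.0021],[0,0,0],0],[[0,-0.0021,0.0021],[0,0,0],0],[[0,0,0],[0,0,0],0]]'

```text
time_s: 25.35
tcp_pos: [0.638, 0.105, 0.2633]
ee_rot: [[-0.63, -0.343, -0.696], [0.777, -0.279, -0.565], [-0.001, -0.897, 0.443]]
wrist_force: [-0.7, 0.4, -0.4]
gripper_width: 0.264
```

Emit:
jog_arm --series '[[[0,-0.0021,0.0021],[0,0,0],0],[[0,-0.004,0.004],[0,0,0],0],[[0,-0.005,0.005],[0,0,0],0],[[0,0,0],[0,0,0],0]]'

```text
time_s: 25.85
tcp_pos: [0.6341, 0.1018, 0.2789]
ee_rot: [[-0.63, -0.342, -0.697], [0.777, -0.279, -0.565], [-0.001, -0.897, 0.442]]
wrist_force: [-0.2, -0.3, -1.8]
gripper_width: 0.269
```

```bash
python3 q.py
```

```text
{'u': 52.6, 'w': 59.5, 'lat': -0.0, 'yaw': 39.1, 'tilt': 71.2} F in/up/lat [-0.3 -1.8 -0.1] 25.85
```

```bash
python3 - <<'E'
from g import *
s=capture("side");t=capture("top");print(sense()['joints'])
o=np.zeros((600,400,3),np.uint8)
o[:300]=cv2.resize(s[215:305,275:395],(400,300),interpolation=cv2.INTER_CUBIC)
o[300:]=cv2.resize(t[165:255,290:410],(400,300),interpolation=cv2.INTER_CUBIC)
cv2.imwrite("pics/p5.png",o[...,::-1])
E
```

```text
[  26.4539   36.5294   29.0494    5.8545 -108.1728  -76.8417]
```

View pics/p5.png

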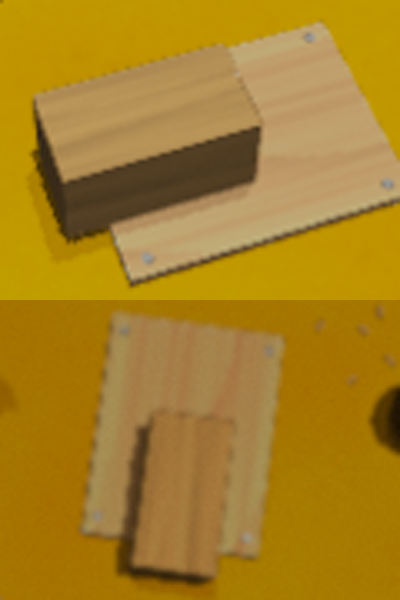

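The blank lies square on the board. Its top-face corners are at (35,97),(222,45),(260,127),(65,180) in the side crop and (153,411),(234,420),(214,577),(134,568) in the top crop.

```bash
cat > bl.py <<'E'
from g import *
k=120/400
P=np.array([plane("side",(x*k+275-.35,y*k+215-.35),.102) for x,y in[(35,97),(222,45),(260,127),(65,180)]])
Q=np.array([plane("top",(x*k+290-.35,(y-300)*k+165-.35),.102) for x,y in[(134,568),(153,411),(234,420),(214,577)]])
for M in(P,Q):
    d=(M[1]-M[0]+M[2]-M[3])/2; e=(M[0]-M[3]+M[1]-M[2])/2; print(M[:,:2].round(4).tolist(),M.mean(0),"len",np.linalg.norm(d),"wid",np.linalg.norm(e),"yaw",np.degrees(np.arctan2(d[1],d[0])))
E
python3 bl.py
```

```text
[[0.4466, -0.1321], [0.6111, -0.1508], [0.5996, -0.2387], [0.4368, -0.2163]] [ 0.5235 -0.1845  0.102 ] len 0.1649601321809644 wid 0.08675322031332952 yaw -7.1551269470366154
[[0.4423, -0.1287], [0.6122, -0.1465], [0.6047, -0.2343], [0.4349, -0.2135]] [ 0.5235 -0.1807  0.102 ] len 0.17100112617632887 wid 0.08664674222818385 yaw -6.491187023151625
```

```bash
python3 - <<'E'
from fl import *
s=sense();p,R=s['tcp_pos'],s['ee_rot']
F=np.array([.4903,-.1787,.1356])
p1=p-.08*xr+[0,0,.03]; R1=R
T=tool(-6.8,135)@H
print(p1); print(rows(p,R,[(p1,R1),(F+[0,0,.06],T)],0.0,ms=.035,mr=8))
import wr; wr.S4=-1; print(wr.ik(T,-5,20))
E
```

```text
[0.5718 0.0516 0.3079]
[[[0.0,0.0028,0.0283],[0.0,0.0,0.0],0.0],[[0.0,0.0029,0.0284],[0.0,0.0,0.0],0.0],[[0.0001,0.0028,0.0283],[0.0,0.0,0.0],0.0],[[-0.0159,0.0241,0.0171],[2.2,4.7,-3.4],0.0],[[-0.0187,0.0237,0.0148],[2.2,4.7,-3.3],0.0],[[-0.0211,0.0231,0.0123],[2.2,4.6,-3.4],0.0],[[-0.0234,0.0222,0.0096],[2.2,4.7,-3.3],0.0],[[-0.0252,0.0211,0.0067],[2.3,4.7,-3.4],0.0],[[-0.027,0.0198,0.0038],[2.2,4.7,-3.3],0.0],[[-0.0282,0.0183,0.0009],[2.2,4.6,-3.4],0.0]]
[[[-0.0291,0.0165,-0.0022],[2.2,4.7,-3.3],0.0]]
(array([ 0.4903, -0.1787,  0.1956]), array([[ 0.1176, -0.7023, -0.7021],
       [ 0.9931,  0.0829,  0.0834],
       [-0.0004, -0.7071,  0.7071]]))
[[  -1. -115.  -92.]]
```

Emit:
jog_arm --series '[[[0,0.003,0.0285],[0,0,0],0],[[0,0.003,0.0285],[0,0,0],0],[[0,0.003,0.0285],[0,0,0],0],[[-0.016,0.024,0.017],[2.2,4.7,-3.4],0],[[-0.0185,0.0235,0.015],[2.2,4.7,-3.3],0],[[-0.021,0.023,0.0125],[2.2,4.6,-3.4],0],[[-0.0235,0.022,0.0095],[2.2,4.7,-3.3],0],[[-0.025,0.021,0.0065],[2.3,4.7,-3.4],0],[[-0.027,0.02,0.004],[2.2,4.7,-3.3],0],[[-0.028,0.0185,0.001],[2.2,4.6,-3.4],0]]'

```text
time_s: 27.2
tcp_pos: [0.4995, -0.1507, 0.2092]
ee_rot: [[0.022, -0.679, -0.733], [1.0, 0.025, 0.006], [0.014, -0.733, 0.68]]
wrist_force: [0.5, -0.0, -1.4]
gripper_width: 0.264
```

Emit:
jog_arm --series '[[[-0.029,0.0165,-0.002],[2.2,4.7,-3.3],0],[[0,0,0],[0,0,0],0],[[0,0,0],[0,0,0],0]]'

```text
time_s: 27.58
tcp_pos: [0.4896, -0.1787, 0.1959]
ee_rot: [[0.117, -0.702, -0.702], [0.993, 0.082, 0.084], [-0.001, -0.707, 0.707]]
wrist_force: [-0.0, 0.3, -1.0]
gripper_width: 0.267
```

```bash
python3 - <<'E'
from fl import *
s=sense();p,R=s['tcp_pos'],s['ee_rot'];print(p,s['joints'],s['wrist_force'])
F=np.array([.4903,-.1787,.1356])
T=tool(-6.8,135)@H
print(rows(p,R,[(F+[0,0,.02],T)],0.0,ms=.035,mr=8))
im=capture("side");t=capture("top")
o=np.zeros((600,800,3),np.uint8)
o[:,:]=cv2.resize(im[190:310,265:425],(800,600),interpolation=cv2.INTER_CUBIC)
cv2.imwrite("pics/p6.png",o[...,::-1])
E
```

```text
[ 0.4896 -0.1787  0.1959] [  -3.6431   38.2747   14.9143   -2.3156 -111.5752  -93.0749] [-0.0449  0.331  -1.0078]
[[[0.0,0.014,-0.0145],[0.0,0.0,0.0],0.0],[[0.0001,0.014,-0.0145],[0.0,0.0,-0.1],0.0]]
(array([ 0.4904, -0.1787,  0.1556]), array([[ 0.1185, -0.702 , -0.7023],
       [ 0.9929,  0.0841,  0.0836],
       [ 0.0004, -0.7072,  0.707 ]]))
```

View pics/p6.png

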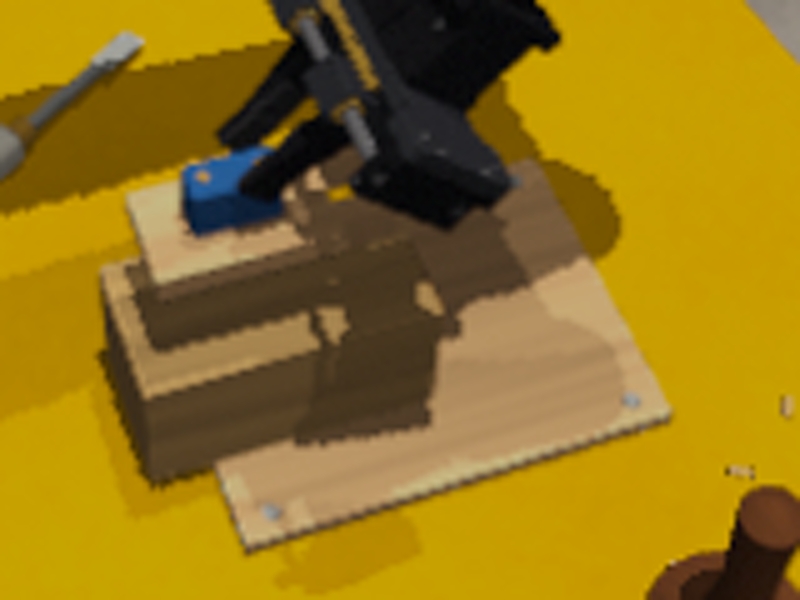

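The side view shows the float held level over the blank, foot corners at about (125,195) and (155,283) and the blue handle at (230,190), gripped between the fingers.

```bash
python3 - <<'E'
from g import *
a=np.radians(-6.8);h=np.array([np.cos(a),np.sin(a),0]);l=np.array([-h[1],h[0],0])
B=np.array([.5228,-.1826,.170])
for dz in(.008,-.008):
    P=[B-.07*h+s*.03*l+[0,0,dz] for s in(1,-1)]; print(dz,(proj("side",P)-[265,190]+.4)*5)
for x,y in[(125,195),(155,283)]: print(plane("side",(x/5+265-.4,y/5+190-.4),.178),"exp",B-.07*h+(.03 if x<130 else -.03)*l)
E
```

```text
0.008 [[121.9661 195.8055]
 [155.4685 285.3221]]
-0.008 [[123.4748 214.4559]
 [156.6583 303.5967]]
[ 0.4585 -0.1447  0.178 ] exp [ 0.4568 -0.1445  0.17  ]
[ 0.4501 -0.2027  0.178 ] exp [ 0.4497 -0.2041  0.17  ]
```

Emit:
jog_arm --series '[[[0,0.014,-0.014],[0,0,0],0],[[0,0.014,-0.014],[0,0,0],0],[[0,0.007,-0.007],[0,0,0],0],[[0,0.003,-0.003],[0,0,0],0],[[0,0,0],[0,0,0],0]]'

```text
time_s: 28.3
tcp_pos: [0.4895, -0.1787, 0.1423]
ee_rot: [[0.117, -0.703, -0.702], [0.993, 0.082, 0.084], [-0.001, -0.707, 0.707]]
wrist_force: [-0.5, -0.4, -1.4]
gripper_width: 0.262
```

Emit:
jog_arm --series '[[[0,0.0014,-0.0014],[0,0,0],0],[[0,0.0007,-0.0007],[0,0,0],0],[[0,0,0],[0,0,0],0]]'

```text
time_s: 28.68
tcp_pos: [0.4894, -0.1787, 0.1394]
ee_rot: [[0.118, -0.702, -0.702], [0.993, 0.083, 0.084], [-0.001, -0.707, 0.707]]
wrist_force: [-0.1, -1.2, -1.2]
gripper_width: 0.266
```

Emit:
jog_arm --series '[[[0,0.001,-0.001],[0,0,0],0],[[0,0,0],[0,0,0],0]]'

```text
time_s: 28.92
tcp_pos: [0.4893, -0.1786, 0.1377]
ee_rot: [[0.118, -0.703, -0.702], [0.993, 0.083, 0.084], [-0.001, -0.707, 0.708]]
wrist_force: [-0.3, 0.5, -0.8]
gripper_width: 0.261
```

Emit:
jog_arm --series '[[[0,0.0007,-0.0007],[0,0,0],0],[[0,0,0],[0,0,0],0]]'

```text
time_s: 29.18
tcp_pos: [0.4894, -0.1786, 0.1368]
ee_rot: [[0.118, -0.703, -0.702], [0.993, 0.083, 0.084], [-0.001, -0.707, 0.707]]
wrist_force: [-0.4, -1.4, -0.8]
gripper_width: 0.266
```

Emit:
jog_arm --series '[[[0,0.0007,-0.0007],[0,0,0],0],[[0,0,0],[0,0,0],0]]'

```text
time_s: 29.42
tcp_pos: [0.4894, -0.1786, 0.1358]
ee_rot: [[0.118, -0.703, -0.702], [0.993, 0.083, 0.084], [-0.001, -0.707, 0.707]]
wrist_force: [-0.5, -1.4, -0.1]
gripper_width: 0.267
```

Emit:
jog_arm --series '[[[0,0.0007,-0.0007],[0,0,0],0],[[0,0,0],[0,0,0],0]]'

```text
time_s: 29.68
tcp_pos: [0.4893, -0.1786, 0.1348]
ee_rot: [[0.118, -0.703, -0.702], [0.993, 0.083, 0.084], [-0.001, -0.707, 0.708]]
wrist_force: [0.6, -0.4, -1.0]
gripper_width: 0.269
```

Emit:
jog_arm --series '[[[0,0.0007,-0.0007],[0,0,0],0],[[0,0,0],[0,0,0],0]]'

```text
time_s: 29.92
tcp_pos: [0.4895, -0.1787, 0.1343]
ee_rot: [[0.117, -0.702, -0.702], [0.993, 0.082, 0.084], [-0.001, -0.707, 0.707]]
wrist_force: [0.5, -0.2, 0.9]
gripper_width: 0.26
```

Emit:
jog_arm --series '[[[0,0.0004,-0.0004],[0,0,0],0],[[0,0,0],[0,0,0],0.026],[[0,0,0],[0,0,0],0.03],[[0,0,0],[0,0,0],0.04],[[0,0,0],[0,0,0],0.055],[[0,0,0],[0,0,0],0.055],[[0,0,0],[0,0,0],0.055]]'

```text
time_s: 30.8
tcp_pos: [0.4894, -0.1787, 0.1333]
ee_rot: [[0.118, -0.703, -0.702], [0.993, 0.083, 0.084], [-0.001, -0.707, 0.707]]
wrist_force: [-0.7, -0.5, 0.5]
gripper_width: 0.615
```

Emit:
jog_arm --series '[[[0,-0.01,0],[0,0,0],0.055],[[0,-0.02,0],[0,0,0],0.055],[[0,-0.03,0],[0,0,0],0.055],[[0,-0.04,0],[0,0,0],0.055],[[0,-0.04,0.02],[0,0,0],0.055],[[0,-0.03,0.02],[0,0,0],0.055],[[0,0,0],[0,0,0],0.055]]'

```text
time_s: 31.68
tcp_pos: [0.5821, -0.1898, 0.2849]
ee_rot: [[0.117, -0.697, -0.707], [0.993, 0.081, 0.085], [-0.002, -0.712, 0.702]]
wrist_force: [0.0, -0.4, 1.1]
gripper_width: 0.631
```

```bash
python3 - <<'E'
from fl import *
s=sense();print(s['tcp_pos'],s['wrist_force'])
im=capture("side");t=capture("top")
o=np.zeros((600,800,3),np.uint8)
o[:300,:400]=cv2.resize(im[215:305,275:395],(400,300),interpolation=cv2.INTER_CUBIC)
o[:300,400:]=cv2.resize(t[165:255,290:410],(400,300),interpolation=cv2.INTER_CUBIC)
o[300:,:400]=cv2.resize(im[70:190,245:405],(400,300),interpolation=cv2.INTER_CUBIC)
o[300:,400:]=cv2.resize(im,(400,250))[[*range(250)]+[249]*50]
cv2.imwrite("pics/p7.png",o[...,::-1])
E
```

```text
[ 0.5821 -0.1898  0.2849] [ 0.005  -0.3833  1.1338]
```

View pics/p7.png

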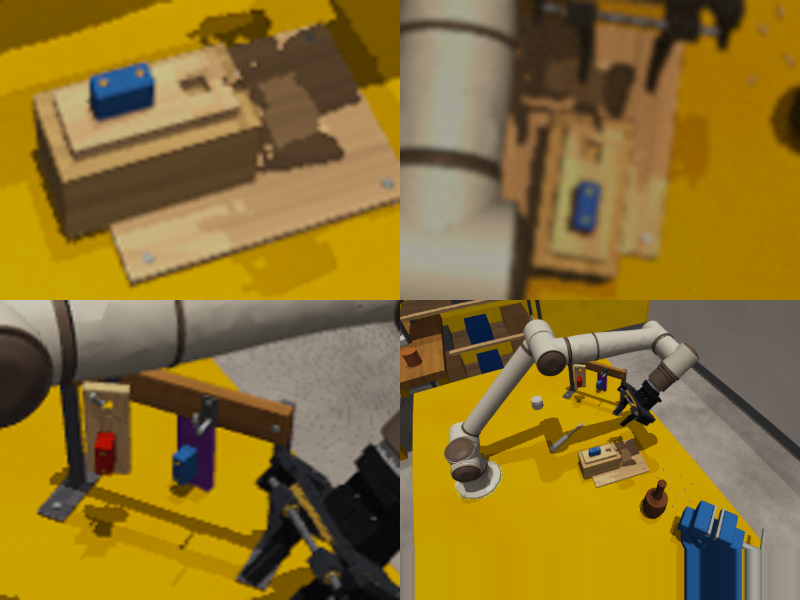

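The float lies flat on the blank with its handle up, in line, with margins showing all round. Its base corners are at about (55,95),(208,50),(243,105),(80,150). The red float still hangs, and the tin, gouge and mallet stand in place.

```bash
python3 - <<'E'
from g import *
k=120/400
P=np.array([plane("side",(x*k+275-.35,y*k+215-.35),.118) for x,y in[(55,95),(208,50),(243,105),(80,150)]])
d=P[1]-P[0]+P[2]-P[3]; c=P.mean(0)-[.5235,-.1826,0]; a=np.radians(-6.8)
print(P.mean(0),"off along/across",c[0]*np.cos(a)+c[1]*np.sin(a),-c[0]*np.sin(a)+c[1]*np.cos(a),"yaw",np.degrees(np.arctan2(d[1],d[0])),np.linalg.norm(d)/2)
if np.abs(c[:2]).max()<.012: finish_job(); print("done")
E
```

```text
[ 0.5241 -0.1845  0.118 ] off along/across 0.0008221828844201483 -0.0018187571158883704 yaw -6.413300278912366 0.1356323215950615
the job is handed in; nothing more can be done
done
```

The job is handed in at about 32 s on the robot's clock. The blank lies on its side on the board, and the blue float lies flat on it, handle up, released and clear of the arm.

- **Tipping the blank:** The first push, at a height of 0.146 m, crossed the blank's position with no contact force, and the pictures showed the blank still standing and not moved. I did not find out why. A second push at 0.13 m, with the tool turned, toppled it cleanly onto the board.
- **Freeing the float:** I felt for the prong by moving the float across it until it touched. This gave a rise of about 71 deg, against about 65 deg from the picture. The highest wrist force was about 8 N, during that feeling. At the matching tilt it backed out over the barbs with no contact I could feel.
- **Last checks:** From the side view, the float's centre is about 1 mm along and 2 mm across from the blank's centre, and in line within about 0.5 deg. The last picture shows the red float still hanging and the tin, gouge and mallet apparently in place. I judged those four by eye and did not measure them.

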